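Ice the display pan and hang up the scoop

ROBOT

A 6-joint arm with a two-finger parallel gripper is mounted at the origin on the work surface. World frame = base frame: x ahead of the robot, y to its left, z up, the work surface at z = 0. Lengths are in m, angles in rad, forces in N, time in s.
With the tool pointing down it reaches from about 0.35 to 0.775 m from the base axis. Payload 7.3 kg.
Tool frame: the origin (TCP) lies midway between the tips of the shut fingers; the grasp point (between the pads) lies 19 mm behind it (manip.pinch_z is the z of the grasp point in the tool frame, in m); z points along the fingers, y is the line along which they close (so a half turn about z gives the same grasp; the last joint's range is limited). The gripper opens to 92 mm and grips with 3 to 60 N. Pads are 19 mm wide; open, the fingers measure 130 mm over their backs; the gripper's body (75 mm by 190 mm) begins 47 mm behind the grasp point.
Start: joints at [1.008, 0.342, 1.524, -0, 1.275, -0.146], TCP at [0.213, 0.48, 0.227] pointing down, gripper open.
Joint ranges: [-2.53, 2.53], [-0.77, 2.02], [0.04, 2.7], [-1, 4.14], [0.28, 2.66], [-3.11, 3.11]. Speed limits (rad/s): [2.57, 2.57, 3.14, 3.14, 3.14, 3.14].

INTERFACE

Orientations are given as a unit quaternion [x, y, z, w].
In Python, from bench import manip gives the robot as it stands. The module is installed in compiled form; this text tells all that it offers.
- The arm moves only by the tool apply_moves, never from a script. Its argument "steps" is a list of rows, each a list of 7 numbers: the opening, from 0 (shut) to 1 (fully open), then the shift along the tool's x, y, z in m, then the turn, a rotation vector about the tool's x, y, z in rad. In form: [[fingers, dx, dy, dz, wx, wy, wz], ...]. A call has 1 to 8 rows; each row shifts and turns the commanded pose from where the row before left it, along the tool's axes as they then stand; what a row does not reach is not made up. A row lasts 1/8 s, in which the tool goes at most 62.5 mm and 10.7 degrees, less where a joint would pass 70% of its speed; a pose out of reach is approached as far as the arm can. A call with a gripper value outside its range is refused whole. The fingers move at their own pace and stop on an object; "force" is the grip in N (left out, the last holds). Time passes only in rows, so rows that do not move let the fingers close. It gives the time, the measured TCP pose, the force, the opening and the grip force at its end, in the units of the state.
- manip.get_state(): the state, without advancing time (a new reading comes with each control period).
- manip.get_image(name): name is "scene" or "top"; returns a dict with "color" (420x560x3 uint8, blue, green, red), "K" (3x3 intrinsics, pixels), "dist" ([k1, k2, p1, p2, k3] as OpenCV has them; the pictures are not rectified), "rvec" (rotation vector, rad) and "tvec" (3), from world to camera coordinates, as OpenCV has them. Camera axes: x right, y down, z forward; pixel columns grow to the right and rows downward; lengths in m; the calibration is good to about 2 mm. A picture is of the moment at which its call begins. There is no depth.
- manip.close_job(): hands the job in; it is judged then, once.
The state is a dict: "t": time; "joint_pos": joint angles; "qd": joint speeds; "effort": joint torques, N m; "ee_pos": TCP position; "ee_rot": TCP orientation; "contact_force": force on the tool from outside, world axes, zero at the start; "ft_torque": the same for the moment, N m; "finger_gap": finger opening in m; "finger_force": force on a finger pad.
Only numpy, scipy, OpenCV 4.12 (cv2) and the standard library are available. Lean on these libraries where they do the work, as an engineer would, in place of code of your own. Each camera call takes 0.05 s, during which the arm holds its last target. There are 200 camera calls.

TASK

Use the scoop, never the fingers, to move at least three pieces of ice from the grey bin into the round steel pan, with no piece left anywhere but in the bin or the pan. Then hang the scoop by its hook over the bar of the rail and let go of it. Leave the other things on the counter where they are.

Things in the scene. Friction and masses are not known exactly. Their poses are not given: they have to be found in the camera images.
- scoop: Loose steel scoop, 240 g, upright handle; stands on its flat floor. Origin: underside, on the handle's axis; z up the handle. Floor from x = -88 (front lip; open mouth faces -x) to +12 mm (rear wall, 41 mm high), 1.6 mm thick; side walls at y = +-43 mm, 36 mm high, starting 30 mm behind the lip. Hook at the top curves to +x, height 200 mm. Hung, it tilts 25 degrees, mouth down
- scoop_grip (a point): middle of the scoop's black rubber grip, on the handle's axis, 162 mm above the underside. The grip is 22 mm (scoop x) by 16 mm (scoop y), from z = 138 to 182 mm. From above, close across y at this point: lower down, the palm meets the hook, whose top is 38 mm higher
- scoop_hook (a point): where the centre of the rail's bar lies when the scoop hangs on it: in the scoop's frame (28, 0, 188) mm. The hook is 6 mm wire, 28 mm wide inside (x = 14 to 42 mm), open downward; the tip of its outer leg ends at z = 155 mm
- scoop_lip (a point): middle of the scoop's front lower edge, (-88, 0, 0) mm in the scoop's frame
- scoop_inside (a point): a point in the middle of the hollow, (-40, 0, 18) mm in the scoop frame
- bin: Grey rectangular ice bin, open on top, fixed: 240 mm (its x) by 160 mm (its y) by 60 mm high, walls and floor 5 mm. Origin under its centre. All the ice starts in the half at its -x end (towards the robot); the +x half is clear, so the scoop can be set down there
- pan: Round stainless display pan, open on top, fixed: 186 mm across the rim, 50 mm high, inside about 160 mm across, floor 5 mm. Origin under its centre
- pan_in (a point): centre of the pan's inner floor
- rail: Steel hanging rail, fixed: a round bar of 12 mm diameter and 200 mm length along its y, its axis 270 mm above the counter, on two posts at its ends (y = +-100 mm, feet 70 mm wide). Origin on the counter under the middle of the bar
- rail_mid (a point): middle of the rail's bar, on its axis; same axes as the rail
- ice0: One of eight alike pieces of bar ice: a short cylinder 25 mm in diameter, 24 mm high, rounded edges, 11 to 15 g, wet and slippery (friction 0.1), standing or lying. Origin at its centre
- ice1: One of eight alike pieces of bar ice: a short cylinder 25 mm in diameter, 24 mm high, rounded edges, 11 to 15 g, wet and slippery (friction 0.1), standing or lying. Origin at its centre
- ice2: One of eight alike pieces of bar ice: a short cylinder 25 mm in diameter, 24 mm high, rounded edges, 11 to 15 g, wet and slippery (friction 0.1), standing or lying. Origin at its centre
- ice3: One of eight alike pieces of bar ice: a short cylinder 25 mm in diameter, 24 mm high, rounded edges, 11 to 15 g, wet and slippery (friction 0.1), standing or lying. Origin at its centre
- ice4: One of eight alike pieces of bar ice: a short cylinder 25 mm in diameter, 24 mm high, rounded edges, 11 to 15 g, wet and slippery (friction 0.1), standing or lying. Origin at its centre
- ice5: One of eight alike pieces of bar ice: a short cylinder 25 mm in diameter, 24 mm high, rounded edges, 11 to 15 g, wet and slippery (friction 0.1), standing or lying. Origin at its centre
- ice6: One of eight alike pieces of bar ice: a short cylinder 25 mm in diameter, 24 mm high, rounded edges, 11 to 15 g, wet and slippery (friction 0.1), standing or lying. Origin at its centre
- ice7: One of eight alike pieces of bar ice: a short cylinder 25 mm in diameter, 24 mm high, rounded edges, 11 to 15 g, wet and slippery (friction 0.1), standing or lying. Origin at its centre
- water: bystander: water bottle, 62 mm across, 200 mm high; origin under its centre
- sponge: bystander: yellow sponge block 70 x 100 x 30 mm; origin under its centre
- pack0: bystander: yellow tray of wrapped chicken, 130 x 190 x 40 mm; origin under its centre
- shaker: bystander: small spice jar, 48 mm across, 90 mm high; origin under its centre

How it is judged:
By the outcome, as a careful person would: the job done as asked, in the order asked, and still so for the second after the job is handed in, with the robot touching nothing.
It also fails if it takes over 72 s, if anything falls off the work surface, if the arm or the gripper's body presses on something with over 40 N, if the wrist force passes 120 N, or if a joint passes its speed limit or range.

## Working session

There is one attempt and no reset: what is moved stays moved. The work goes in short steps, Python scripts to look and compute and a tool call to move; the robot and the scene stay as the last step left them, time stands still between calls to the robot, and variables do not carry over. Pictures are saved under pics/ and viewed, at most 10 in all, crops included, and the job is handed in when it is done.

Besides the shell and the picture viewer there is one more tool, called by a JSON object that holds its "api" and its "payload", one argument or row to a line. apply_moves: Moves the arm, as the interface text tells. Its arguments: {"type":"object","properties":{"steps":{"type":"array","items":{"type":"array","items":{"type":"number"}}},"force":{"type":"number"}},"required":["steps"]}

```bash
mkdir -p pics
cat > h.py <<'E'
import numpy as np, cv2
from scipy.spatial.transform import Rotation as R
from bench import manip
def snap(name,fn=None):
    im=manip.get_image(name)
    if fn: cv2.imwrite('pics/'+fn,im['color'])
    return im
def ray(im,uv):
    uv=np.array(uv,float).reshape(-1,1,2)
    n=cv2.undistortPoints(uv,np.array(im['K']),np.array(im['dist'])).reshape(-1,2)
    Rm=cv2.Rodrigues(np.array(im['rvec'],float))[0]; t=np.array(im['tvec'],float).ravel()
    return -Rm.T@t, np.c_[n,np.ones(len(n))]@Rm
def onz(im,uv,z):
    c,d=ray(im,uv); return c+d*((z-c[2])/d[:,2])[:,None]
def proj(im,P):
    return cv2.projectPoints(np.array(P,float).reshape(-1,1,3),np.array(im['rvec'],float),np.array(im['tvec'],float),np.array(im['K']),np.array(im['dist']))[0].reshape(-1,2)
E
python3 - <<'E'
from h import *
for n in('scene','top'):
    im=snap(n,n+'0.png'); print(n,ray(im,[[280,210]]))
s=manip.get_state(); print(s, manip.pinch_z)
E
```

```text
scene (array([ 1.38595149, -0.02485003,  0.86947424]), array([[-0.78868129, -0.01356455, -0.61466769]]))
top (array([ 0.34316412, -0.06406515,  1.63028603]), array([[ 0.10136102,  0.012827  , -0.99489793]]))
{'t': 0.1, 'joint_pos': array([ 1.00796756e+00,  3.42616026e-01,  1.52489114e+00,  2.86017574e-05,
        1.27539189e+00, -1.45985498e-01]), 'qd': array([-0.00070556, -0.0024419 , -0.0029564 , -0.0003157 ,  0.00298259,
        0.00095472]), 'effort': array([ 1.49301395e-03, -4.32006884e+01, -2.44693208e+01,  7.20381830e-02,
        5.26355300e-02, -1.54332389e-05]), 'ee_pos': array([0.21233822, 0.47976536, 0.22614427]), 'ee_rot': array([ 2.06919990e-01,  9.78357650e-01, -6.07861549e-04, -2.39512719e-04]), 'contact_force': array([0.19438124, 0.1893064 , 0.63720514]), 'ft_torque': array([-0.02085395, -0.00047355,  0.00351401]), 'finger_force': 0.0, 'finger_gap': 0.09178545145699991} -0.0188
```

View pics/scene0.png

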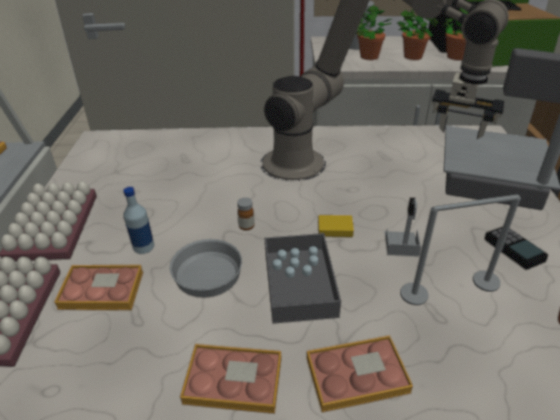

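View pics/top0.png

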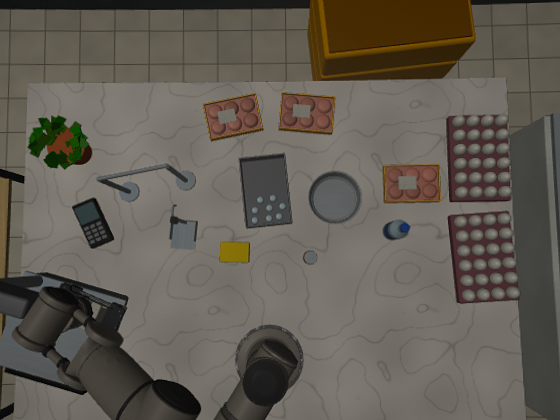

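The scene view shows the scoop at about (404,238), the rail bar from (430,208) to (515,200), the bin at (300,278) and the pan at (206,267). The top view shows the scoop floor at (183,235), the bin at (265,190), the pan at (335,197) and the bar from (98,179) to (166,166). I'll zoom in for corners.

Run:
```python
import cv2,numpy as np
t=cv2.imread('pics/top0.png');s=cv2.imread('pics/scene0.png')
a=cv2.resize(t[150:260,90:300],None,fx=3.8,fy=3.8,interpolation=cv2.INTER_CUBIC)  # 798x418
cv2.imwrite('pics/c1.png',a)
b=cv2.resize(s[185:325,370:540],None,fx=4,fy=4,interpolation=cv2.INTER_CUBIC)
cv2.imwrite('pics/c2.png',b)
```

```text
(no output)
```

View pics/c1.png

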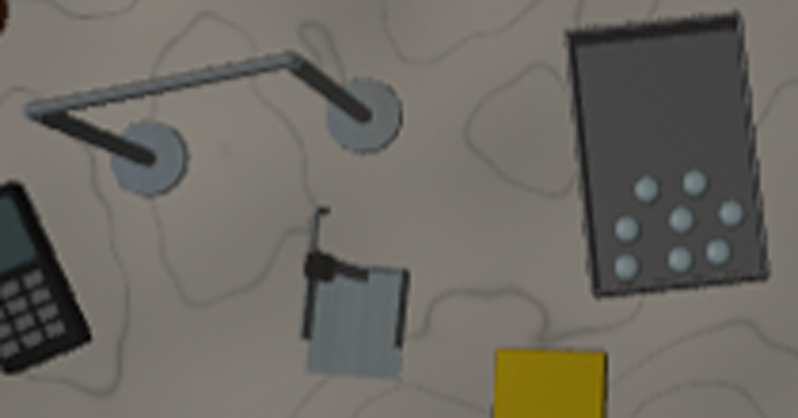

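View pics/c2.png

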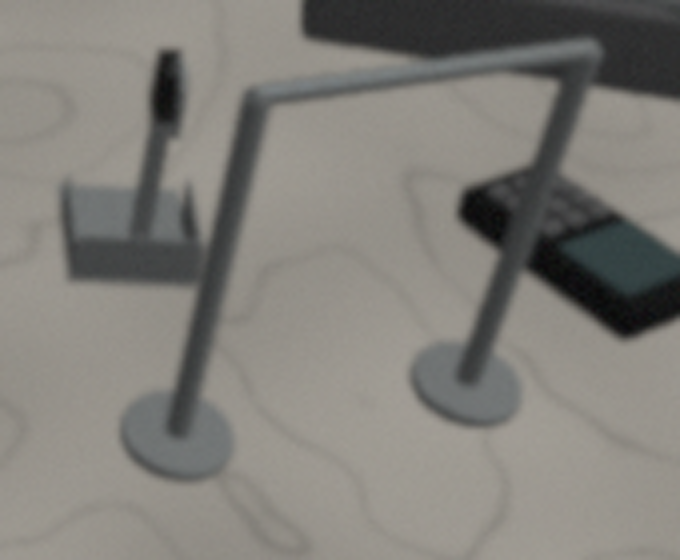

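The crops show, in c1, scoop lip corners at (306,374) and (402,379), rear right wall top at (408,270), and the grip at (320,265). They also show bin rim corners (568,33), (740,13), (768,277), (597,297), bar ends (33,110) and (292,60), and feet at (149,158) and (365,115). Scoop mouth faces the robot and hook faces the rail.

```bash
cat > m1.py <<'E'
from h import *
np.set_printoptions(precision=4,suppress=True)
T=manip.get_image('top');S=manip.get_image('scene')
c1=lambda p:(np.array(p,float)+.5)/3.8-.5+[90,150]
c2=lambda p:(np.array(p,float)+.5)/4-.5+[370,185]
def tri(u,v):
    a,d=ray(T,[u]);b,e=ray(S,[v]);d=d[0]/np.linalg.norm(d);e=e[0]/np.linalg.norm(e)
    s=np.linalg.lstsq(np.c_[d,-e],b-a,rcond=None)[0];p=a+d*s[0];q=b+e*s[1];return (p+q)/2,np.linalg.norm(p-q)
print('lip',onz(T,c1([[306,374],[402,379]]),.001))
print('wall tops rear R/L',onz(T,c1([[408,270],[310,256]]),.041))
print('rear bottom scene',onz(S,c2([[70,281],[199,284]]),0))
print('grip top/bot scene-top',tri(c1([320,265]),c2([171,55])))
b=onz(T,c1([[568,33],[740,13],[768,277],[597,297]]),.06);print('bin',b,b.mean(0),np.linalg.norm(b-np.roll(b,-1,0),axis=1))
e=onz(T,c1([[33,110],[292,60]]),.27);print('bar',e,np.linalg.norm(e[0]-e[1]))
print(tri(c1([33,110]),c2([588,50])),tri(c1([292,60]),c2([258,98])))
f=onz(T,c1([[149,158],[365,115]]),.004);print('feet top',f,np.linalg.norm(f[0]-f[1]),f.mean(0))
f=onz(S,c2([[467,382],[177,435]]),.004);print('feet sc',f,np.linalg.norm(f[0]-f[1]),f.mean(0))
g=cv2.cvtColor(T['color'],cv2.COLOR_BGR2GRAY)
for r in (cv2.HoughCircles(g[150:250,290:385],cv2.HOUGH_GRADIENT,1,30,param1=80,param2=15,minRadius=20,maxRadius=32)[0]):
    c=r[:2]+[290,150]; p=onz(T,[c,c+[r[2],0]],.05);print('pan',c,p[0],2*np.linalg.norm(p[0]-p[1]))
ice=onz(T,c1([[646,189],[694,183],[626,229],[681,220],[731,213],[626,266],[680,260],[717,251]]),.025);print('ice',ice)
E
python3 m1.py
```

```text
lip [[0.3804 0.3396 0.001 ]
 [0.3748 0.2521 0.001 ]]
wall tops rear R/L [[0.4715 0.2397 0.041 ]
 [0.4851 0.3274 0.041 ]]
rear bottom scene [[0.4736 0.2465 0.    ]
 [0.4786 0.3337 0.    ]]
grip top/bot scene-top (array([0.4653, 0.2862, 0.1831]), np.float64(0.004023558326604729))
bin [[ 0.6817  0.0939  0.06  ]
 [ 0.6982 -0.0606  0.06  ]
 [ 0.4603 -0.083   0.06  ]
 [ 0.4442  0.0687  0.06  ]] [0.5711 0.0048 0.06  ] [0.1554 0.239  0.1525 0.2389]
bar [[0.5798 0.4842 0.27  ]
 [0.6172 0.2864 0.27  ]] 0.2013167852814462
(array([0.5798, 0.4841, 0.2691]), np.float64(0.0009040716509712779)) (array([0.6177, 0.2872, 0.268 ]), np.float64(0.0006257828546631923))
feet top [[0.5805 0.4848 0.004 ]
 [0.6187 0.2872 0.004 ]] 0.20130455986916213 [0.5996 0.386  0.004 ]
feet sc [[0.5776 0.4847 0.004 ]
 [0.6167 0.2876 0.004 ]] 0.2009800006146409 [0.5972 0.3861 0.004 ]
pan [334.5 198.5] [ 0.5415 -0.2295  0.05  ] 0.1480155904295362
ice [[ 0.5444  0.0267  0.025 ]
 [ 0.5495 -0.017   0.025 ]
 [ 0.508   0.0451  0.025 ]
 [ 0.5157 -0.0049  0.025 ]
 [ 0.5216 -0.0504  0.025 ]
 [ 0.4743  0.0453  0.025 ]
 [ 0.4792 -0.0037  0.025 ]
 [ 0.4871 -0.0374  0.025 ]]
```

```bash
cat > m2.py <<'E'
from h import *
np.set_printoptions(precision=4,suppress=True)
T=manip.get_image('top');S=manip.get_image('scene')
i1=lambda p:(p-[90,150]+.5)*3.8-.5
i2=lambda p:(p-[370,185]+.5)*4-.5
yaw=-.06;o=np.array([.465,.2907,0]);M=R.from_euler('z',yaw)
P=lambda q:o+M.apply(np.array(q)/1000)
pts=dict(lipL=(-88,43,0),lipR=(-88,-43,0),rearR=(12,-43,41),rearL=(12,43,41),griptop=(0,0,182),gripmid=(0,0,162),gripbot=(0,0,138),hooktop=(28,0,200),hooktip=(45,0,155),base=(0,0,2))
for k,v in pts.items(): print(k,i1(proj(T,P(v)))[0].round(),i2(proj(S,P(v)))[0].round())
print('pan',onz(T,[[335.3,197],[308.5,197],[362,197],[335.3,171],[335.3,223]],.05))
# bin frame ice
b=np.array([.571,.005]);a=.0995
import runpy
c1=lambda p:(np.array(p,float)+.5)/3.8-.5+[90,150]
ice=onz(T,c1([[646,189],[694,183],[626,229],[681,220],[731,213],[626,266],[680,260],[717,251]]),.025)[:,:2]-b
Rb=np.array([[np.cos(a),np.sin(a)],[-np.sin(a),np.cos(a)]]);print('ice in bin',ice@Rb.T)
# dark grip centroid in both views
for im,(x0,x1,y0,y1) in((T,(168,188,206,226)),(S,(404,420,194,224))):
    g=im['color'].max(2)[y0:y1,x0:x1];ys,xs=np.where(g<45);print(len(xs),xs.mean()+x0,ys.mean()+y0,xs.min()+x0,xs.max()+x0,ys.min()+y0,ys.max()+y0)
# feet/bar colour line in scene: check bin floor corners from scene rim
E
python3 m2.py
```

```text
lipL [307. 375.] [175. 189.]
lipR [401. 379.] [ 55. 186.]
rearR [400. 267.] [ 79. 237.]
rearL [304. 262.] [209. 240.]
griptop [312. 265.] [174.  56.]
gripmid [318. 267.] [169.  82.]
gripbot [325. 269.] [164. 112.]
hooktop [309. 229.] [187.  60.]
hooktip [324. 214.] [179. 136.]
base [360. 281.] [133. 269.]
pan [[ 0.5466 -0.2324  0.05  ]
 [ 0.5476 -0.1412  0.05  ]
 [ 0.5455 -0.323   0.05  ]
 [ 0.6361 -0.2341  0.05  ]
 [ 0.4579 -0.2306  0.05  ]]
ice in bin [[-0.0243  0.0243]
 [-0.0236 -0.0198]
 [-0.0587  0.0462]
 [-0.056  -0.0044]
 [-0.0546 -0.0502]
 [-0.0922  0.0497]
 [-0.0922  0.0004]
 [-0.0877 -0.0338]]
70 175.6142857142857 220.27142857142857 170 185 216 225
66 411.030303030303 207.46969696969697 409 413 199 214
```

```bash
cat > plan.py <<'E'
from h import *
import json
# scoop frame -> tool: tool x=-X, y=Y, z=-Z ; TCP at scoop (gx,0,143)mm
FLIP=R.from_matrix(np.diag([-1.,1,-1]))
def tool_from_scoop(p,yaw,tilt,pt,gx=0.,gz=.143):
    """place scoop point pt (m, scoop frame) at world p; tilt>0 = lip up (rad)"""
    Rs=R.from_euler('z',yaw)*R.from_euler('y',tilt)
    tcp=np.array(p)+Rs.apply(np.array([gx,0,gz])-np.array(pt)); return tcp,Rs*FLIP
def plan(segs,fing,start=None):
    """segs: list of (pos,Rot,n rows); prints rows relative to the running rounded pose"""
    if start is None:
        s=manip.get_state();p=np.array(s['ee_pos']);q=R.from_quat(s['ee_rot'])
    else: p,q=start
    out=[]
    for tp,tq,n in segs:
        p0,q0=p.copy(),q; dv=(q0.inv()*tq).as_rotvec()
        for i in range(1,n+1):
            u=i/n; 
            a=min(.25,2/n) if n>2 else 0
            # trapezoid speed profile
            if a: u=(u*u/(2*a*(1-a)) if u<a else ((u-a/2)/(1-a) if u<=1-a else 1-(1-u)**2/(2*a*(1-a))))
            gp=p0+u*(tp-p0); gq=q0*R.from_rotvec(u*dv)
            d=np.round(q.inv().apply(gp-p),3); w=np.round((q.inv()*gq).as_rotvec(),3)
            p=p+q.apply(d); q=q*R.from_rotvec(w); out.append([fing,*d.tolist(),*w.tolist()])
            if np.linalg.norm(d)>.06 or np.linalg.norm(w)>.18: print('FAST',np.linalg.norm(d),np.linalg.norm(w))
    out=[[0.0+v for v in r] for r in out]
    for i in range(0,len(out),8): print(json.dumps(out[i:i+8]).replace('-0.0,','0.0,').replace(' ','').replace('.0,',',').replace('.0]',']'))
    print('end',p.round(4),q.as_quat().round(4)); return p,q
E
python3 - <<'E'
from plan import *
y=-.065
a,q=tool_from_scoop([.465,.289,.1],y,0,[0,0,0])
b,_=tool_from_scoop([.465,.289,0],y,0,[0,0,0])
plan([(a,q,10),(b,q,6)],1)
E
```

```text
[[1,-0.01,-0.002,-0.001,0,0,-0.011],[1,-0.028,-0.007,-0.001,0,0,-0.033],[1,-0.039,-0.011,-0.002,0,0,-0.044],[1,-0.037,-0.012,-0.002,0,0,-0.044],[1,-0.037,-0.015,-0.002,0,0,-0.044],[1,-0.036,-0.015,-0.002,0,0,-0.044],[1,-0.036,-0.017,-0.002,0,0,-0.044],[1,-0.035,-0.019,-0.002,0,0,-0.044]]
[[1,-0.025,-0.015,-0.002,0,0,-0.033],[1,-0.009,-0.006,0,0,0,-0.011],[1,0,0,0.007,0,0,0],[1,0,0,0.021,0,0,0],[1,0,0,0.022,0,0,0],[1,0,0,0.022,0,0,0],[1,0,0,0.02,0,0,0],[1,0,0,0.008,0,0,0]]
end [0.4653 0.2888 0.1425] [ 3.240e-02  9.995e-01 -2.000e-04 -1.000e-04]
```

{"api": "apply_moves", "payload": {
  "steps": [
    [1, -0.01, -0.002, -0.001, 0, 0, -0.011],
    [1, -0.028, -0.007, -0.001, 0, 0, -0.033],
    [1, -0.039, -0.011, -0.002, 0, 0, -0.044],
    [1, -0.037, -0.012, -0.002, 0, 0, -0.044],
    [1, -0.037, -0.015, -0.002, 0, 0, -0.044],
    [1, -0.036, -0.015, -0.002, 0, 0, -0.044],
    [1, -0.036, -0.017, -0.002, 0, 0, -0.044],
    [1, -0.035, -0.019, -0.002, 0, 0, -0.044]
  ]
}}

```text
t: 1.3
ee_pos: [0.435, 0.3117, 0.241]
ee_rot: [0.054, 0.999, 0.0, 0.0]
contact_force: [0.4, -0.2, 0.4]
finger_gap: 0.092
finger_force: 0.0
```

{"api": "apply_moves", "payload": {
  "steps": [
    [1, -0.025, -0.015, -0.002, 0, 0, -0.033],
    [1, -0.009, -0.006, 0, 0, 0, -0.011],
    [1, 0, 0, 0.007, 0, 0, 0],
    [1, 0, 0, 0.021, 0, 0, 0],
    [1, 0, 0, 0.022, 0, 0, 0],
    [1, 0, 0, 0.022, 0, 0, 0],
    [1, 0, 0, 0.02, 0, 0, 0],
    [1, 0, 0, 0.008, 0, 0, 0]
  ]
}}

```text
t: 2.3
ee_pos: [0.4637, 0.2894, 0.1413]
ee_rot: [0.032, 0.999, -0.0, -0.001]
contact_force: [-0.5, 0.2, -0.0]
finger_gap: 0.0915
finger_force: 0.0
```

Run:
```python
from h import *
im=snap('scene','s1.png')['color']; t=snap('top')['color']
a=cv2.resize(im[150:270,340:480],None,fx=4,fy=4,interpolation=cv2.INTER_CUBIC)
cv2.imwrite('pics/c3.png',a)
s=manip.get_state();print(s['t'],s['ee_pos'],s['ee_rot'],s['contact_force'],s['joint_pos'])
```

```text
2.4 [0.4643648  0.2893162  0.14200817] [ 3.19727337e-02  9.99488390e-01 -2.55305897e-04 -7.98185594e-04] [0.64721149 1.08806918 0.57862574] [ 4.16950839e-01  4.63653693e-01  1.58407607e+00  2.61829173e-04
  1.09552271e+00 -1.09000910e+00]
```

View pics/c3.png

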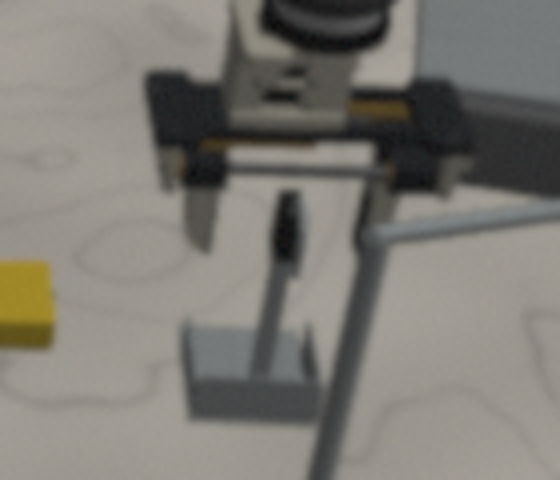

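The crop shows the grip at (287,230), centred between the fingertips at (200,225) and (368,225). I'll close now.

{"api": "apply_moves", "payload": {
  "steps": [
    [0, 0, 0, 0, 0, 0, 0],
    [0, 0, 0, 0, 0, 0, 0],
    [0, 0, 0, 0, 0, 0, 0],
    [0, 0, 0, 0, 0, 0, 0],
    [0, 0, 0, 0, 0, 0, 0],
    [0, 0, 0, 0, 0, 0, 0]
  ],
  "force": 55
}}

```text
t: 3.15
ee_pos: [0.4654, 0.2889, 0.1427]
ee_rot: [0.032, 0.999, 0.0, 0.0]
contact_force: [-0.2, 0.8, 1.1]
finger_gap: 0.0367
finger_force: 0.0
```

{"api": "apply_moves", "payload": {
  "steps": [
    [0, 0, 0, -0.005, 0, 0, 0],
    [0, 0, 0, -0.02, 0, 0, 0],
    [0, 0, 0, -0.03, 0, 0, 0],
    [0, 0, 0, -0.03, 0, 0, 0],
    [0, 0, 0, -0.02, 0, 0, 0],
    [0, 0, 0, -0.005, 0, 0, 0],
    [0, 0, 0, 0, 0, 0, 0]
  ]
}}

```text
t: 4.03
ee_pos: [0.4651, 0.2888, 0.2522]
ee_rot: [0.032, 0.999, -0.0, -0.0]
contact_force: [-1.0, -0.4, -2.7]
finger_gap: 0.0158
finger_force: 54.8
```

Run:
```python
from h import *
a=snap('scene')['color'][120:290,340:480]; b=snap('top')['color'][180:250,130:240]
a=cv2.resize(a,None,fx=3,fy=3,interpolation=cv2.INTER_CUBIC);b=cv2.resize(b,None,fx=3.3,fy=3.3,interpolation=cv2.INTER_CUBIC)
c=np.zeros((510,800,3),np.uint8);c[:,:420]=a;c[:b.shape[0],430:430+b.shape[1]]=b[:,:370]
cv2.imwrite('pics/c4.png',c)
s=manip.get_state();print(s['t'],s['ee_pos'],s['ee_rot'],s['contact_force'],s['ft_torque'],s['finger_gap'],s['finger_force'])
```

```text
4.125 [0.46488394 0.28869178 0.25154512] [ 3.24028005e-02  9.99474317e-01 -4.46030315e-04 -9.74649782e-04] [ 1.02091874e-03 -9.85319921e-01 -1.84976699e+00] [ 0.07562823  0.01510678 -0.03417967] 0.015262575744649415 54.828046560287476
```

View pics/c4.png

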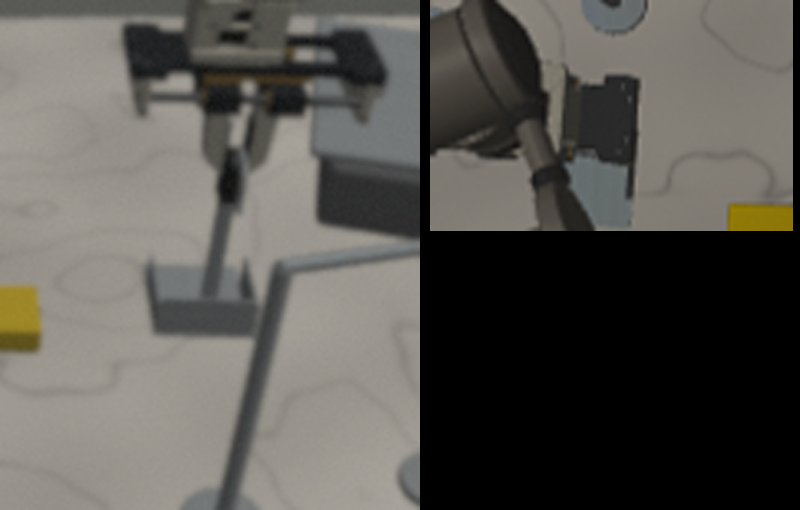

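The fingers were still closing when the lift began, so the grip is too high: the tips at (212,165) and (262,165) sit well above the grip bottom at (230,206). I'll measure the scoop's height, set it down and regrip.

Run:
```python
from h import *
im=manip.get_image('scene')
uv=(np.array([[153,335],[255,335],[230,206]])+.5)/3-.5+[340,120]
c,d=ray(im,uv)
for i,x in enumerate([.477,.477,.465]): 
    k=(x-c[0])/d[i,0]; print(c+d[i]*k)
```

```text
[0.477      0.2442091  0.08674679]
[0.477      0.33346366 0.0850872 ]
[0.465      0.29340346 0.2136119 ]
```

{"api": "apply_moves", "payload": {
  "steps": [
    [0, 0, 0, 0.005, 0, 0, 0],
    [0, 0, 0, 0.02, 0, 0, 0],
    [0, 0, 0, 0.025, 0, 0, 0],
    [0, 0, 0, 0.02, 0, 0, 0],
    [0, 0, 0, 0.01, 0, 0, 0],
    [0, 0, 0, 0.003, 0, 0, 0],
    [0, 0, 0, 0, 0, 0, 0]
  ]
}}

```text
t: 5.05
ee_pos: [0.4656, 0.2891, 0.1701]
ee_rot: [0.032, 0.999, 0.0, 0.0]
contact_force: [-0.9, -0.6, -1.4]
finger_gap: 0.0151
finger_force: 54.8
```

{"api": "apply_moves", "payload": {
  "steps": [
    [0, 0, 0, 0.001, 0, 0, 0],
    [0, 0, 0, 0.001, 0, 0, 0],
    [0, 0, 0, 0, 0, 0, 0]
  ]
}}

```text
t: 5.42
ee_pos: [0.4654, 0.2889, 0.1679]
ee_rot: [0.032, 0.999, 0.0, 0.0]
contact_force: [0.3, -0.3, -3.0]
finger_gap: 0.0155
finger_force: 54.8
```

{"api": "apply_moves", "payload": {
  "steps": [
    [0, 0, 0, 0.001, 0, 0, 0],
    [0, 0, 0, 0.001, 0, 0, 0],
    [0, 0, 0, 0, 0, 0, 0]
  ]
}}

```text
t: 5.8
ee_pos: [0.4662, 0.2895, 0.1672]
ee_rot: [0.032, 0.999, 0.001, 0.001]
contact_force: [0.6, 1.3, 6.0]
finger_gap: 0.0154
finger_force: 54.8
```

{"api": "apply_moves", "payload": {
  "steps": [
    [0.45, 0, 0, 0, 0, 0, 0],
    [0.45, 0, 0, 0, 0, 0, 0],
    [0.45, 0, 0, 0.004, 0, 0, 0],
    [0.45, 0, 0, 0.01, 0, 0, 0],
    [0.45, 0, 0, 0.009, 0, 0, 0],
    [0, 0, 0, 0, 0, 0, 0],
    [0, 0, 0, 0, 0, 0, 0],
    [0, 0, 0, 0, 0, 0, 0]
  ],
  "force": 60
}}

```text
t: 6.8
ee_pos: [0.4656, 0.2891, 0.1431]
ee_rot: [0.032, 0.999, 0.0, 0.0]
contact_force: [0.6, 0.7, -0.0]
finger_gap: 0.016
finger_force: 19.4
```

{"api": "apply_moves", "payload": {
  "steps": [
    [0, 0, 0, 0, 0, 0, 0],
    [0, 0, 0, 0, 0, 0, 0],
    [0, 0, 0, 0, 0, 0, 0]
  ]
}}

```text
t: 7.18
ee_pos: [0.4655, 0.289, 0.1429]
ee_rot: [0.032, 0.999, 0.0, 0.0]
contact_force: [-0.9, -0.3, -0.4]
finger_gap: 0.0158
finger_force: 60.0
```

Run:
```python
from plan import *
s=manip.get_state();p=np.array(s['ee_pos'])
_,q0=tool_from_scoop([0,0,0],-.065,0,[0,0,0])
a=p+[0,0,.1]
o=[.571+.0925,.005+.0092]
b,q=tool_from_scoop([*o,.1],.0995,0,[0,0,0])
c,q=tool_from_scoop([*o,.012],.0995,0,[0,0,0])
plan([(a,q0,5),(b,q,12),(c,q,5)],0)
```

```text
[[0,0,0,-0.011,0,0,0],[0,0,0,-0.026,0,0,0],[0,0,0,-0.026,0,0,0],[0,0,0,-0.026,0,0,0],[0,0,0,-0.011,0,0,0],[0,-0.005,-0.007,0,0,0,-0.004],[0,-0.016,-0.019,0,0,0,-0.012],[0,-0.022,-0.027,0,0,0,-0.017]]
[[0,-0.02,-0.027,0,0,0,-0.016],[0,-0.021,-0.027,0,0,0,-0.017],[0,-0.019,-0.027,0,0,0,-0.016],[0,-0.02,-0.028,0,0,0,-0.017],[0,-0.018,-0.028,0,0,0,-0.016],[0,-0.019,-0.029,0,0,0,-0.016],[0,-0.018,-0.028,0,0,0,-0.017],[0,-0.013,-0.022,0,0,0,-0.012]]
[[0,-0.004,-0.007,0,0,0,-0.004],[0,0,0,0.009,0,0,0],[0,0,0,0.023,0,0,0],[0,0,0,0.024,0,0,0],[0,0,0,0.022,0,0,0],[0,0,0,0.01,0,0,0]]
end [0.6633 0.0146 0.1549] [-4.960e-02  9.988e-01  1.000e-04  2.000e-04]
```

{"api": "apply_moves", "payload": {
  "steps": [
    [0, 0, 0, -0.011, 0, 0, 0],
    [0, 0, 0, -0.026, 0, 0, 0],
    [0, 0, 0, -0.026, 0, 0, 0],
    [0, 0, 0, -0.026, 0, 0, 0],
    [0, 0, 0, -0.011, 0, 0, 0],
    [0, -0.005, -0.007, 0, 0, 0, -0.004],
    [0, -0.016, -0.019, 0, 0, 0, -0.012],
    [0, -0.022, -0.027, 0, 0, 0, -0.017]
  ]
}}

```text
t: 8.18
ee_pos: [0.5051, 0.2329, 0.2413]
ee_rot: [0.015, 1.0, -0.0, -0.001]
contact_force: [-0.3, 0.1, -1.6]
finger_gap: 0.0158
finger_force: 60.0
```

{"api": "apply_moves", "payload": {
  "steps": [
    [0, -0.02, -0.027, 0, 0, 0, -0.016],
    [0, -0.021, -0.027, 0, 0, 0, -0.017],
    [0, -0.019, -0.027, 0, 0, 0, -0.016],
    [0, -0.02, -0.028, 0, 0, 0, -0.017],
    [0, -0.018, -0.028, 0, 0, 0, -0.016],
    [0, -0.019, -0.029, 0, 0, 0, -0.016],
    [0, -0.018, -0.028, 0, 0, 0, -0.017],
    [0, -0.013, -0.022, 0, 0, 0, -0.012]
  ]
}}

```text
t: 9.18
ee_pos: [0.6587, 0.0191, 0.2406]
ee_rot: [-0.047, 0.999, 0.0, -0.002]
contact_force: [-0.3, 0.9, -2.4]
finger_gap: 0.0156
finger_force: 60.0
```

{"api": "apply_moves", "payload": {
  "steps": [
    [0, -0.004, -0.007, 0, 0, 0, -0.004],
    [0, 0, 0, 0, 0, 0, 0]
  ]
}}

```text
t: 9.43
ee_pos: [0.6628, 0.0143, 0.2415]
ee_rot: [-0.049, 0.999, 0.0, -0.001]
contact_force: [0.9, -0.3, -2.1]
finger_gap: 0.0156
finger_force: 60.0
```

Run:
```python
from h import *
a=snap('scene')['color'][130:330,180:400]; b=snap('top')['color'][130:250,200:400]
a=cv2.resize(a,None,fx=2,fy=2,interpolation=cv2.INTER_CUBIC);b=cv2.resize(b,None,fx=1.7,fy=1.7,interpolation=cv2.INTER_CUBIC)
c=np.zeros((400,800,3),np.uint8);c[:,:440]=a;c[:b.shape[0],450:450+b.shape[1]]=b
cv2.imwrite('pics/c5.png',c)
s=manip.get_state();print(s['t'],s['ee_pos'],s['ee_rot'],s['contact_force'],s['finger_gap'],s['joint_pos'])
```

```text
9.525 [0.66265455 0.01532562 0.2423798 ] [-4.98876829e-02  9.98754682e-01  2.90994098e-04 -4.67675053e-04] [-0.78078568 -0.27630045 -3.0793002 ] 0.015504089879128366 [-9.26104304e-02  5.97847923e-01  1.06404171e+00  4.45037965e-04
  1.48071156e+00 -1.76326383e+00]
```

View pics/c5.png

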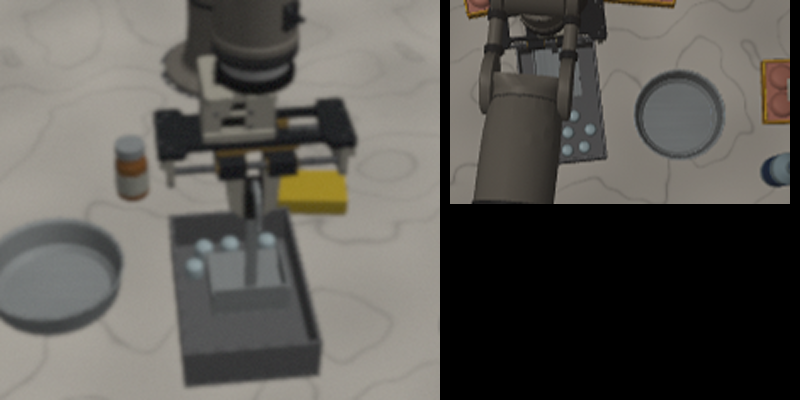

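The scoop is held upright over the bin's far half, at about (248,275) in the left panel, square to the bin. All the ice is still in the bin. I'll lower it now.

{"api": "apply_moves", "payload": {
  "steps": [
    [0, 0, 0, 0.009, 0, 0, 0],
    [0, 0, 0, 0.023, 0, 0, 0],
    [0, 0, 0, 0.024, 0, 0, 0],
    [0, 0, 0, 0.022, 0, 0, 0],
    [0, 0, 0, 0.009, 0, 0, 0],
    [0, 0, 0, 0.002, 0, 0, 0],
    [0, 0, 0, 0.001, 0, 0, 0],
    [0, 0, 0, 0, 0, 0, 0]
  ]
}}

```text
t: 10.52
ee_pos: [0.6636, 0.0145, 0.1536]
ee_rot: [-0.05, 0.999, -0.0, 0.001]
contact_force: [-0.4, -0.6, -2.2]
finger_gap: 0.0156
finger_force: 60.0
```

{"api": "apply_moves", "payload": {
  "steps": [
    [0, 0, 0, 0.001, 0, 0, 0],
    [0, 0, 0, 0, 0, 0, 0]
  ]
}}

```text
t: 10.78
ee_pos: [0.6633, 0.0145, 0.1519]
ee_rot: [-0.05, 0.999, 0.0, 0.0]
contact_force: [-0.5, -0.2, -2.0]
finger_gap: 0.0158
finger_force: 60.0
```

{"api": "apply_moves", "payload": {
  "steps": [
    [0, 0, 0, 0.001, 0, 0, 0],
    [0, 0, 0, 0, 0, 0, 0]
  ]
}}

```text
t: 11.02
ee_pos: [0.6632, 0.0145, 0.1506]
ee_rot: [-0.05, 0.999, 0.0, -0.0]
contact_force: [0.2, 0.4, -2.6]
finger_gap: 0.0161
finger_force: 60.0
```

{"api": "apply_moves", "payload": {
  "steps": [
    [0, 0, 0, 0.001, 0, 0, 0],
    [0, 0.004, 0, 0, 0, -0.03, 0],
    [0, 0, 0, 0, 0, 0, 0]
  ]
}}

```text
t: 11.4
ee_pos: [0.6591, 0.0141, 0.1503]
ee_rot: [-0.05, 0.999, 0.001, 0.015]
contact_force: [0.6, 0.8, 0.7]
finger_gap: 0.0159
finger_force: 60.0
```

{"api": "apply_moves", "payload": {
  "steps": [
    [0, 0.006, 0, 0, 0, 0, 0],
    [0, 0.012, 0, -0.0004, 0, 0, 0],
    [0, 0.012, 0, -0.0004, 0, 0, 0],
    [0, 0.012, 0, -0.0004, 0, 0, 0],
    [0, 0.012, 0, -0.0004, 0, 0, 0],
    [0, 0.012, 0, -0.0004, 0, 0, 0],
    [0, 0.012, 0, -0.0004, 0, 0, 0],
    [0, 0, 0, 0, 0, 0, 0]
  ]
}}

```text
t: 12.4
ee_pos: [0.5804, 0.0063, 0.1499]
ee_rot: [-0.05, 0.999, 0.001, 0.014]
contact_force: [1.1, 0.4, 3.9]
finger_gap: 0.0154
finger_force: 60.0
```

Run:
```python
from h import *
a=snap('scene')['color'][200:330,240:360]; b=snap('top')['color'][140:250,210:320]
a=cv2.resize(a,None,fx=4,fy=4,interpolation=cv2.INTER_CUBIC);b=cv2.resize(b,None,fx=2.8,fy=2.8,interpolation=cv2.INTER_CUBIC)
c=np.zeros((520,800,3),np.uint8);c[:,:480]=a;c[:b.shape[0],490:490+b.shape[1]]=b
cv2.imwrite('pics/c6.png',c)
s=manip.get_state();print(s['t'],s['ee_pos'],s['contact_force'],s['ft_torque'])
```

```text
12.5 [0.58078909 0.00633995 0.14974169] [0.74318668 0.80523601 5.55811327] [-0.06484515  0.69075742 -0.03030232]
```

View pics/c6.png

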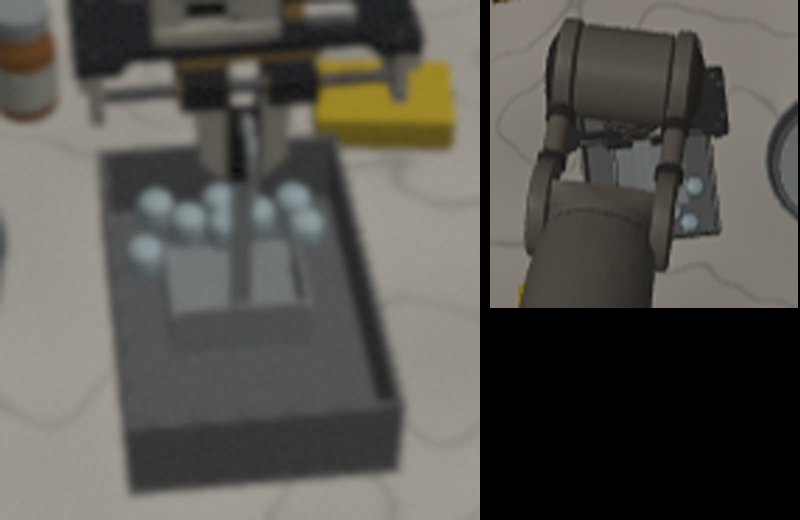

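The left panel shows seven pieces bunched ahead of the lip at about (150-320,185-235), and one outside it at (145,250). I'll keep pushing slowly toward the wall.

{"api": "apply_moves", "payload": {
  "steps": [
    [0, 0.005, 0, -0.0002, 0, 0, 0],
    [0, 0.006, 0, -0.0002, 0, 0, 0],
    [0, 0.006, 0, -0.0002, 0, 0, 0],
    [0, 0.005, 0, -0.0002, 0, 0, 0],
    [0, 0, 0, 0, 0, 0, 0]
  ]
}}

```text
t: 13.12
ee_pos: [0.5601, 0.0041, 0.1503]
ee_rot: [-0.05, 0.999, 0.001, 0.016]
contact_force: [3.2, -0.3, 6.4]
finger_gap: 0.0158
finger_force: 60.0
```

{"api": "apply_moves", "payload": {
  "steps": [
    [0, 0.004, 0, -0.0001, 0, 0, 0],
    [0, 0.004, 0, -0.0001, 0, 0, 0],
    [0, 0, 0, 0, 0, 0, 0]
  ]
}}

```text
t: 13.5
ee_pos: [0.5522, 0.0033, 0.1503]
ee_rot: [-0.05, 0.999, 0.001, 0.016]
contact_force: [4.1, -0.0, 6.4]
finger_gap: 0.0159
finger_force: 60.0
```

Run:
```python
from h import *
a=snap('scene')['color'][210:310,250:350]
a=cv2.resize(a,None,fx=5.5,fy=5.5,interpolation=cv2.INTER_CUBIC)
cv2.imwrite('pics/c7.png',a)
s=manip.get_state();print(s['t'],s['ee_pos'],s['contact_force'],s['ft_torque'])
```

```text
13.55 [0.55220989 0.00332684 0.15028072] [3.35566139 0.89965924 6.63908403] [ 0.07145127 -0.666865    0.02908267]
```

View pics/c7.png

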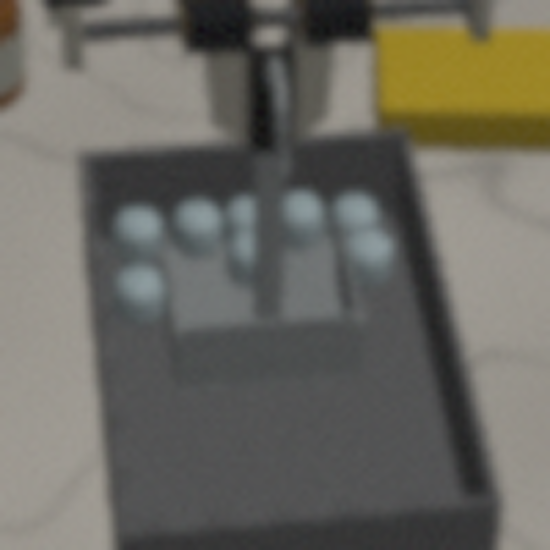

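Four pieces appear in front of or over the scoop floor, at (197,222), (240,215), (248,250) and (303,212). Two lie on each side, outside it. I'll finish the push.

{"api": "apply_moves", "payload": {
  "steps": [
    [0, 0.003, 0, -0.0001, 0, 0, 0],
    [0, 0.003, 0, -0.0001, 0, 0, 0],
    [0, 0.002, 0, 0, 0, 0, 0],
    [0, 0, 0, 0, 0, 0, 0]
  ]
}}

```text
t: 14.05
ee_pos: [0.5444, 0.0025, 0.1503]
ee_rot: [-0.05, 0.999, 0.001, 0.016]
contact_force: [4.9, 0.9, 7.4]
finger_gap: 0.0156
finger_force: 60.0
```

{"api": "apply_moves", "payload": {
  "steps": [
    [0, 0.002, 0, 0, 0, 0, 0],
    [0, 0, 0, 0, 0, 0, 0]
  ]
}}

```text
t: 14.3
ee_pos: [0.5429, 0.0023, 0.1505]
ee_rot: [-0.05, 0.999, 0.001, 0.016]
contact_force: [4.6, 1.0, 6.6]
finger_gap: 0.016
finger_force: 60.0
```

{"api": "apply_moves", "payload": {
  "steps": [
    [0, 0.002, 0, 0, 0, 0, 0],
    [0, 0, 0, 0, 0, 0, 0]
  ]
}}

```text
t: 14.55
ee_pos: [0.5408, 0.0022, 0.1505]
ee_rot: [-0.05, 0.999, 0.001, 0.016]
contact_force: [5.3, 0.5, 8.3]
finger_gap: 0.0155
finger_force: 60.0
```

Run:
```python
from plan import *
s=manip.get_state();p=np.array(s['ee_pos']);q=R.from_quat(s['ee_rot']);print(p,s['contact_force'])
Rs=q*FLIP.inv();e=Rs.as_euler('ZYX');print('yaw tilt',e)
piv=np.array([.012,0,0]); w=p+Rs.apply(piv-[0,0,.143]);print('pivot',w)
# tilt lip up to .5 about the rear edge, then raise 90 mm
a,qa=tool_from_scoop(w,e[0],.12,piv); b,qb=tool_from_scoop(w+[0.004,0,.004],e[0],.5,piv)
c,qc=tool_from_scoop(w+[.004,0,.1],e[0],.5,piv)
cur=None
segs=[]
for t in np.linspace(e[1],.5,14)[1:]:
    x,r=tool_from_scoop(w+[.003*(t/.5),0,.003*max(t,0)/.5],e[0],t,piv); segs.append((x,r,1))
plan(segs+[(c,qc,8)],0)
```

```text
[0.54084612 0.00216352 0.15046974] [5.33149828 0.47249649 8.26535849]
yaw tilt [ 0.09914788 -0.03288396 -0.00036003]
pivot [0.5574643  0.00376486 0.00794159]
[[0,-0.006,0,0,0,0.041,0],[0,-0.006,0,-0.001,0,0.041,0],[0,-0.006,0,-0.001,0,0.041,0],[0,-0.006,0,0,0,0.041,0],[0,-0.006,0,-0.001,0,0.041,0],[0,-0.006,0,-0.001,0,0.041,0],[0,-0.006,0,0,0,0.041,0],[0,-0.006,0,-0.001,0,0.041,0]]
[[0,-0.006,0,-0.001,0,0.041,0],[0,-0.007,0,0,0,0.041,0],[0,-0.006,0,-0.001,0,0.041,0],[0,-0.006,0,-0.001,0,0.041,0],[0,-0.006,0,0,0,0.041,0],[0,0.002,0,-0.004,0,0,0],[0,0.006,0,-0.01,0,0,0],[0,0.007,0,-0.015,0,0,0]]
[[0,0.008,0,-0.014,0,0,0],[0,0.008,0,-0.014,0,0,0],[0,0.007,0,-0.015,0,0,0],[0,0.006,0,-0.01,0,0,0],[0,0.002,0,-0.004,0,0,0]]
end [0.6193 0.01   0.2391] [-0.048   0.9677 -0.0124 -0.2471]
```

{"api": "apply_moves", "payload": {
  "steps": [
    [0, -0.006, 0, 0, 0, 0.041, 0],
    [0, -0.006, 0, -0.001, 0, 0.041, 0],
    [0, -0.006, 0, -0.001, 0, 0.041, 0],
    [0, -0.006, 0, 0, 0, 0.041, 0],
    [0, -0.006, 0, -0.001, 0, 0.041, 0],
    [0, -0.006, 0, -0.001, 0, 0.041, 0],
    [0, -0.006, 0, 0, 0, 0.041, 0],
    [0, -0.006, 0, -0.001, 0, 0.041, 0]
  ]
}}

```text
t: 15.55
ee_pos: [0.5857, 0.007, 0.1471]
ee_rot: [-0.049, 0.987, -0.007, -0.152]
contact_force: [0.3, 0.2, -2.9]
finger_gap: 0.0158
finger_force: 60.0
```

{"api": "apply_moves", "payload": {
  "steps": [
    [0, -0.006, 0, -0.001, 0, 0.041, 0],
    [0, -0.007, 0, 0, 0, 0.041, 0],
    [0, -0.006, 0, -0.001, 0, 0.041, 0],
    [0, -0.006, 0, -0.001, 0, 0.041, 0],
    [0, -0.006, 0, 0, 0, 0.041, 0],
    [0, 0.002, 0, -0.004, 0, 0, 0],
    [0, 0.006, 0, -0.01, 0, 0, 0],
    [0, 0.007, 0, -0.015, 0, 0, 0]
  ]
}}

```text
t: 16.55
ee_pos: [0.6177, 0.01, 0.1746]
ee_rot: [-0.048, 0.967, -0.012, -0.249]
contact_force: [-0.1, -0.4, -2.5]
finger_gap: 0.0155
finger_force: 60.0
```

{"api": "apply_moves", "payload": {
  "steps": [
    [0, 0.008, 0, -0.014, 0, 0, 0],
    [0, 0.008, 0, -0.014, 0, 0, 0],
    [0, 0.007, 0, -0.015, 0, 0, 0],
    [0, 0.006, 0, -0.01, 0, 0, 0],
    [0, 0.002, 0, -0.004, 0, 0, 0],
    [0, 0, 0, 0, 0, 0, 0]
  ]
}}

```text
t: 17.3
ee_pos: [0.6185, 0.0101, 0.2382]
ee_rot: [-0.048, 0.967, -0.012, -0.248]
contact_force: [-0.1, -0.3, -2.8]
finger_gap: 0.0156
finger_force: 60.0
```

```bash
cat > ice.py <<'E'
from h import *
np.set_printoptions(precision=3,suppress=True)
def blobs(im,box,thr=None):
    x0,x1,y0,y1=box; c=cv2.resize(im['color'][y0:y1,x0:x1],None,fx=4,fy=4,interpolation=cv2.INTER_CUBIC).astype(int)
    m=((c[...,0]-c[...,2]>18)&(c.min(2)>120)).astype(np.uint8)
    n,l,st,ce=cv2.connectedComponentsWithStats(m)
    return [(( (ce[i]+.5)/4-.5+[x0,y0]).round(1).tolist(),int(st[i,4]),st[i,2:4].tolist()) for i in range(1,n) if st[i,4]>40]
if __name__=='__main__':
    t0=cv2.imread('pics/scene0.png'); print('ref',blobs({'color':t0},(255,345,225,325)))
    S=snap('scene','last_s.png');T=snap('top','last_t.png')
    for b in blobs(S,(255,345,180,325)): print('S',b)
    for b in blobs(T,(225,300,140,235)): print('T',b)
    s=manip.get_state();print(s['t'],s['ee_pos'],s['contact_force'],s['ft_torque'])
E
python3 ice.py
```

```text
ref []
17.4 [0.618 0.01  0.237] [-0.229  0.309 -2.866] [ 0.117 -0.63  -0.014]
```

```bash
python3 - <<'E'
import cv2,numpy as np
s=cv2.imread('pics/scene0.png');print(s[250:256,293:299].reshape(-1,3)[::5], s[300,300],s[242,404])
t=cv2.imread('pics/top0.png');print(t[219:222,250:256].reshape(-1,3)[::4],t[180,260],t[238,183])
E
sed -i 's/m=(.*/m=((c[...,0]-c[...,2]>8)\&(c.max(2)>135)).astype(np.uint8)/' ice.py; python3 ice.py
```

```text
[[139 137 124]
 [120 117 107]
 [149 146 132]
 [149 146 133]
 [137 134 121]
 [114 112 101]
 [ 92  91  82]
 [103 100  92]] [84 82 81] [72 72 71]
[[ 70  70  72]
 [128 126 114]
 [128 126 114]
 [ 71  71  72]
 [125 122 111]] [70 70 70] [106 105  99]
ref [([313.5, 249.1], 281, [21, 18]), ([295.2, 250.9], 303, [23, 18]), ([282.2, 252.7], 322, [23, 19]), ([314.0, 258.1], 339, [24, 19]), ([295.0, 260.3], 342, [23, 19]), ([277.4, 262.1], 345, [23, 19]), ([307.5, 268.0], 353, [23, 21]), ([290.3, 269.7], 370, [24, 20])]
S ([310.8, 238.8], 581, [25, 28])
S ([288.1, 240.2], 780, [33, 30])
S ([317.1, 252.7], 633, [26, 41])
S ([274.4, 250.4], 393, [24, 20])
S ([275.6, 261.2], 453, [26, 22])
T ([282.2, 206.6], 115, [11, 13])
T ([283.4, 218.5], 126, [12, 13])
17.5 [0.618 0.01  0.237] [ 0.141  0.295 -2.502] [ 0.127 -0.664 -0.029]
```

Run:
```python
from plan import *
np.set_printoptions(precision=3,suppress=True)
S={k:v for k,v in manip.get_image('scene').items()}
s=manip.get_state();p=np.array(s['ee_pos']);Rs=R.from_quat(s['ee_rot'])*FLIP.inv()
c=cv2.resize(S['color'][225:275,260:330],None,fx=1,fy=1).astype(int)
for uv in [(310.8,238.8),(288.1,240.2),(317.1,249),(317.1,257),(274.4,250.4),(275.6,261.2)]:
    o,d=ray(S,[uv]);f=o+d[0]*((.018-o[2])/d[0,2])
    # intersection with scoop plane z=12.5mm
    n=Rs.apply([0,0,1]);org=p+Rs.apply([0,0,-.143+.0125]);k=n@(org-o)/(n@d[0]);q=o+d[0]*k
    e=f[:2]-[.571,.005];a=.0995
    print(uv,'bin',e@[np.cos(a),np.sin(a)],e@[-np.sin(a),np.cos(a)],'scoop',Rs.inv().apply(q-org)*1000)
```

```text
(310.8, 238.8) bin -0.14229165359903287 0.05114167935348262 scoop [-6.625 30.143  0.   ]
(288.1, 240.2) bin -0.14383893770777412 -0.011681986341385318 scoop [ -7.581 -24.729   0.   ]
(317.1, 249) bin -0.09939463245610275 0.06185192125051373 scoop [20.299 42.126  0.   ]
(317.1, 257) bin -0.0687480544614488 0.056958812810093705 scoop [40.118 39.668  0.   ]
(274.4, 250.4) bin -0.10721296765006401 -0.0527191819021422 scoop [ 15.319 -59.761   0.   ]
(275.6, 261.2) bin -0.06560856122121424 -0.05319172454168873 scoop [ 42.174 -59.302   0.   ]
```

Run:
```python
from plan import *
lip=np.array([-.088,0,0]); yaw=-.3
c=np.array([.5466,-.2324])+.015*np.array([np.cos(yaw),np.sin(yaw)])
zl=lambda t:.062+.10*t if t>0 else max(.062-.07*-t,.036)
t0=.5
s=manip.get_state();print(s['ee_rot'],(R.from_quat(s['ee_rot'])*FLIP.inv()).as_euler('ZYX'))
a,qa=tool_from_scoop([*c,.155],yaw,t0,lip)
segs=[(a,qa,13)]
b,qb=tool_from_scoop([*c,zl(t0)],yaw,t0,lip); segs.append((b,qb,3))
for t in [.42,.34,.26,.18,.1]+list(np.arange(.07,-.51,-.03)):
    segs.append((*tool_from_scoop([*c,zl(t)],yaw,t,lip),1))
plan(segs,0)
```

```text
[-0.04806606  0.96720627 -0.01223211 -0.2491025 ] [9.93936023e-02 5.04126617e-01 3.25262876e-04]
[[0,-0.001,-0.007,-0.001,-0.004,0,0.008],[0,-0.003,-0.02,-0.001,-0.013,0,0.024],[0,-0.005,-0.027,-0.003,-0.018,-0.001,0.032],[0,-0.006,-0.026,-0.004,-0.017,0,0.031],[0,-0.007,-0.027,-0.003,-0.018,0,0.032],[0,-0.007,-0.026,-0.005,-0.017,-0.001,0.032],[0,-0.009,-0.025,-0.004,-0.018,0,0.032],[0,-0.009,-0.025,-0.005,-0.017,-0.001,0.032]]
[[0,-0.01,-0.025,-0.006,-0.018,0,0.032],[0,-0.011,-0.025,-0.006,-0.017,0,0.031],[0,-0.011,-0.024,-0.006,-0.017,-0.001,0.032],[0,-0.009,-0.017,-0.005,-0.014,0,0.024],[0,-0.004,-0.006,-0.002,-0.004,0,0.008],[0,-0.006,0,0.01,0,0,0],[0,-0.009,0,0.017,0,0,0],[0,-0.005,0,0.011,0,0,0]]
[[0,0.008,0,0,0,-0.08,0],[0,0.008,0,0.001,0,-0.08,0],[0,0.009,0,0.001,0,-0.08,0],[0,0.01,0,0.001,0,-0.08,0],[0,0.01,0,0.001,0,-0.08,0],[0,0.004,0,0.001,0,-0.03,0],[0,0.004,0,0,0,-0.03,0],[0,0.004,0,0,0,-0.03,0]]
[[0,0.005,0,0,0,-0.03,0],[0,0.004,0,0,0,-0.03,0],[0,0.004,0,-0.001,0,-0.03,0],[0,0.005,0,0,0,-0.03,0],[0,0.004,0,-0.001,0,-0.03,0],[0,0.005,0,0,0,-0.03,0],[0,0.005,0,-0.001,0,-0.03,0],[0,0.005,0,0,0,-0.03,0]]
[[0,0.004,0,-0.001,0,-0.03,0],[0,0.005,0,0,0,-0.03,0],[0,0.005,0,-0.001,0,-0.03,0],[0,0.005,0,0,0,-0.03,0],[0,0.005,0,-0.002,0,-0.03,0],[0,0.004,0,-0.002,0,-0.03,0],[0,0.005,0,-0.003,0,-0.03,0],[0,0.004,0,-0.002,0,-0.03,0]]
[[0,0.004,0,-0.003,0,-0.03,0]]
end [ 0.5694 -0.2392  0.2039] [ 0.1448  0.958  -0.0369  0.2446]
```

{"api": "apply_moves", "payload": {
  "steps": [
    [0, -0.001, -0.007, -0.001, -0.004, 0, 0.008],
    [0, -0.003, -0.02, -0.001, -0.013, 0, 0.024],
    [0, -0.005, -0.027, -0.003, -0.018, -0.001, 0.032],
    [0, -0.006, -0.026, -0.004, -0.017, 0, 0.031],
    [0, -0.007, -0.027, -0.003, -0.018, 0, 0.032],
    [0, -0.007, -0.026, -0.005, -0.017, -0.001, 0.032],
    [0, -0.009, -0.025, -0.004, -0.018, 0, 0.032],
    [0, -0.009, -0.025, -0.005, -0.017, -0.001, 0.032]
  ]
}}

```text
t: 18.55
ee_pos: [0.6653, -0.1756, 0.2361]
ee_rot: [0.077, 0.966, 0.019, -0.246]
contact_force: [45.7, -13.4, 15.0]
finger_gap: 0.0154
finger_force: 60.0
```

{"api": "apply_moves", "payload": {
  "steps": [
    [0, -0.01, -0.025, -0.006, -0.018, 0, 0.032],
    [0, -0.011, -0.025, -0.006, -0.017, 0, 0.031],
    [0, -0.011, -0.024, -0.006, -0.017, -0.001, 0.032],
    [0, -0.009, -0.017, -0.005, -0.014, 0, 0.024],
    [0, -0.004, -0.006, -0.002, -0.004, 0, 0.008],
    [0, 0, 0, 0, 0, 0, 0]
  ]
}}

```text
t: 19.3
ee_pos: [0.6497, -0.2632, 0.2211]
ee_rot: [0.145, 0.962, 0.034, -0.228]
contact_force: [0.7, -0.1, -3.4]
finger_gap: 0.0155
finger_force: 60.0
```

Run:
```python
from plan import *
from ice import blobs
s=manip.get_state();p=np.array(s['ee_pos']);Rs=R.from_quat(s['ee_rot'])*FLIP.inv()
print(s['t'],p,Rs.as_euler('ZYX'),'lip',p+Rs.apply([-.088,0,-.143]),s['contact_force'],s['joint_pos'])
S=snap('scene','pre_s.png');T=snap('top','pre_t.png')
for b in blobs(S,(255,345,220,325)): print('binS',b)
for b in blobs(S,(165,255,200,300)): print('panS',b)
# pan circle by ellipse in scene rim? check rim extents in top picture
print('pan proj top',proj(T,[[.5466,-.2324,.05]]),'scene',proj(S,[[.5466,-.2324,.05],[.5466+.093,-.2324,.05],[.5466,-.2324-.093,.05],[.5466,-.2324+.093,.05]]))
```

```text
19.3 [ 0.65  -0.263  0.221] [-0.299  0.465 -0.001] lip [ 0.513 -0.221  0.133] [ 0.745 -0.11  -3.421] [-0.461  1.178  0.036 -0.107  2.384 -1.794]
binS ([316.5, 251.4], 1011, [33, 49])
binS ([274.3, 250.5], 462, [26, 22])
binS ([275.6, 261.2], 540, [28, 25])
panS ([200.9, 244.3], 345, [19, 25])
panS ([195.7, 253.9], 737, [35, 27])
panS ([203.3, 259.3], 722, [30, 31])
pan proj top [[335.309 196.993]] scene [[204.701 262.556]
 [199.684 290.08 ]
 [168.365 262.766]
 [241.407 262.277]]
```

The arm straightened (joint 3 at its limit), so I'll pull back inward by levelling the scoop. Four pieces are still in the scoop and four in the bin.

Run:
```python
from plan import *
lip=np.array([-.088,0,0]); yaw=-.3
c=np.array([.5466,-.2324])+.01*np.array([np.cos(yaw),np.sin(yaw)])
s=manip.get_state();p=np.array(s['ee_pos']);Rs=R.from_quat(s['ee_rot'])*FLIP.inv();l0=p+Rs.apply([-.088,0,-.143])
zl=lambda t:.062+.10*t if t>0 else max(.062-.07*-t,.036)
segs=[]
for t in [.44,.38,.31,.24,.17,.1]+list(np.arange(.07,-.51,-.03)):
    u=np.clip((.38-t)/.3,0,1); xy=l0[:2]+u*(c-l0[:2]); v=np.clip((.465-t)/.36,0,1); z=l0[2]+v*(zl(.1)-l0[2]) if t>.1 else zl(t)
    segs.append((*tool_from_scoop([*xy,z],yaw,t,lip),1))
plan(segs,0)
```

```text
[[0,0.002,0,0.002,-0.002,-0.025,0.003],[0,0.004,0,0.004,0,-0.06,0],[0,-0.004,-0.001,0.001,0,-0.07,0],[0,-0.003,0,0.002,0,-0.07,0],[0,-0.003,-0.001,0.003,0,-0.07,0],[0,-0.002,0,0.004,0,-0.07,0],[0,0.001,0,0,0,-0.03,0],[0,0.004,0,0,0,-0.03,0]]
[[0,0.004,0,0.001,0,-0.03,0],[0,0.005,0,-0.001,0,-0.03,0],[0,0.004,0,0,0,-0.03,0],[0,0.004,0,-0.001,0,-0.03,0],[0,0.005,0,0,0,-0.03,0],[0,0.004,0,-0.001,0,-0.03,0],[0,0.005,0,0,0,-0.03,0],[0,0.005,0,-0.001,0,-0.03,0]]
[[0,0.004,0,0,0,-0.03,0],[0,0.005,0,-0.001,0,-0.03,0],[0,0.005,0,0,0,-0.03,0],[0,0.005,0,-0.001,0,-0.03,0],[0,0.005,0,0,0,-0.03,0],[0,0.005,0,-0.001,0,-0.03,0],[0,0.004,0,-0.003,0,-0.03,0],[0,0.005,0,-0.003,0,-0.03,0]]
[[0,0.004,0,-0.002,0,-0.03,0],[0,0.004,0,-0.003,0,-0.03,0]]
end [ 0.5645 -0.2379  0.204 ] [ 0.145   0.958  -0.037   0.2445]
```

{"api": "apply_moves", "payload": {
  "steps": [
    [0, 0.002, 0, 0.002, -0.002, -0.025, 0.003],
    [0, 0.004, 0, 0.004, 0, -0.06, 0],
    [0, -0.004, -0.001, 0.001, 0, -0.07, 0],
    [0, -0.003, 0, 0.002, 0, -0.07, 0]
  ]
}}

```text
t: 19.9
ee_pos: [0.6473, -0.2621, 0.2133]
ee_rot: [0.148, 0.982, 0.018, -0.118]
contact_force: [0.9, -0.1, -2.3]
finger_gap: 0.0159
finger_force: 60.0
```

Run:
```python
from plan import *
s=manip.get_state();p=np.array(s['ee_pos']);Rs=R.from_quat(s['ee_rot'])*FLIP.inv()
print(s['t'],p,Rs.as_euler('ZYX'),'lip',p+Rs.apply([-.088,0,-.143]),s['contact_force'],s['joint_pos'])
```

```text
19.9 [ 0.64728777 -0.26211867  0.21329361] [-3.00158985e-01  2.38268715e-01 -2.38723295e-04] lip [ 0.53334529 -0.22688801  0.09510345] [ 0.92198166 -0.13649609 -2.34698018] [-0.47543759  0.87282401  0.64367174 -0.04319409  1.85955315 -1.75352832]
```

{"api": "apply_moves", "payload": {
  "steps": [
    [0, -0.003, -0.001, 0.003, 0, -0.07, 0],
    [0, -0.002, 0, 0.004, 0, -0.07, 0],
    [0, 0.001, 0, 0, 0, -0.03, 0],
    [0, 0.004, 0, 0, 0, -0.03, 0],
    [0, 0.004, 0, 0.001, 0, -0.03, 0],
    [0, 0.005, 0, -0.001, 0, -0.03, 0],
    [0, 0.004, 0, 0, 0, -0.03, 0],
    [0, 0.004, 0, -0.001, 0, -0.03, 0]
  ]
}}

```text
t: 20.9
ee_pos: [0.6288, -0.2573, 0.2063]
ee_rot: [0.149, 0.988, -0.006, 0.039]
contact_force: [0.2, 0.5, -3.2]
finger_gap: 0.0159
finger_force: 60.0
```

{"api": "apply_moves", "payload": {
  "steps": [
    [0, 0.005, 0, 0, 0, -0.03, 0],
    [0, 0.004, 0, -0.001, 0, -0.03, 0],
    [0, 0.005, 0, 0, 0, -0.03, 0],
    [0, 0.005, 0, -0.001, 0, -0.03, 0],
    [0, 0.004, 0, 0, 0, -0.03, 0],
    [0, 0.005, 0, -0.001, 0, -0.03, 0],
    [0, 0.005, 0, 0, 0, -0.03, 0],
    [0, 0.005, 0, -0.001, 0, -0.03, 0]
  ]
}}

```text
t: 21.9
ee_pos: [0.5923, -0.246, 0.2031]
ee_rot: [0.147, 0.976, -0.024, 0.157]
contact_force: [0.7, 0.3, -3.0]
finger_gap: 0.0157
finger_force: 60.0
```

{"api": "apply_moves", "payload": {
  "steps": [
    [0, 0.005, 0, 0, 0, -0.03, 0],
    [0, 0.005, 0, -0.001, 0, -0.03, 0],
    [0, 0.004, 0, -0.003, 0, -0.03, 0],
    [0, 0.005, 0, -0.003, 0, -0.03, 0],
    [0, 0.004, 0, -0.002, 0, -0.03, 0],
    [0, 0.004, 0, -0.003, 0, -0.03, 0],
    [0, 0, 0, 0, 0, 0, 0],
    [0, 0, 0, 0, 0, 0, 0]
  ]
}}

```text
t: 22.9
ee_pos: [0.5645, -0.2382, 0.2041]
ee_rot: [0.145, 0.958, -0.037, 0.244]
contact_force: [-0.2, -0.5, -2.5]
finger_gap: 0.0157
finger_force: 60.0
```

```bash
cat > chk.py <<'E'
from plan import *
from ice import blobs
np.set_printoptions(precision=3,suppress=True)
s=manip.get_state();p=np.array(s['ee_pos']);Rs=R.from_quat(s['ee_rot'])*FLIP.inv()
print(s['t'],p,Rs.as_euler('ZYX'),'lip',p+Rs.apply([-.088,0,-.143]),s['contact_force'],s['joint_pos'])
S=snap('scene','pan_s.png');T=snap('top','pan_t.png')
a=.0995
for b in blobs(S,(255,345,220,325)): print('binS',b)
for b in blobs(S,(165,255,200,310)):
    q=onz(S,[b[0]],.02)[0]; print('panS',b,q,'r',np.hypot(*(q[:2]-[.5466,-.2324])))
E
python3 chk.py
```

```text
22.9 [ 0.564 -0.238  0.204] [-0.301 -0.499 -0.   ] lip [ 0.556 -0.236  0.036] [-0.237 -0.473 -2.452] [-0.598  0.291  1.784  0.25   0.6   -2.041]
binS ([316.6, 251.4], 834, [31, 46])
binS ([274.3, 250.4], 389, [24, 20])
binS ([275.6, 261.1], 440, [26, 23])
panS ([204.4, 254.6], 484, [29, 22]) [ 0.486 -0.245  0.02 ] r 0.062232557772813585
panS ([216.5, 255.4], 475, [28, 23]) [ 0.489 -0.212  0.02 ] r 0.06109666674618081
panS ([223.9, 259.1], 491, [28, 23]) [ 0.503 -0.191  0.02 ] r 0.06004116300273581
panS ([206.0, 265.4], 56, [10, 8]) [ 0.526 -0.235  0.02 ] r 0.020351223324303384
```

Run:
```python
from plan import *
s=manip.get_state();p=np.array(s['ee_pos']);q=R.from_quat(s['ee_rot'])
plan([(p+[0,0,.1],q,8)],0)
```

```text
[[0,-0.002,0,-0.004,0,0,0],[0,-0.006,0,-0.011,0,0,0],[0,-0.008,0,-0.014,0,0,0],[0,-0.008,0,-0.015,0,0,0],[0,-0.008,0,-0.015,0,0,0],[0,-0.008,0,-0.014,0,0,0],[0,-0.006,0,-0.011,0,0,0],[0,-0.002,0,-0.004,0,0,0]]
end [ 0.5646 -0.2385  0.3042] [ 0.1454  0.9581 -0.0372  0.2441]
```

{"api": "apply_moves", "payload": {
  "steps": [
    [0, -0.002, 0, -0.004, 0, 0, 0],
    [0, -0.006, 0, -0.011, 0, 0, 0],
    [0, -0.008, 0, -0.014, 0, 0, 0],
    [0, -0.008, 0, -0.015, 0, 0, 0],
    [0, -0.008, 0, -0.015, 0, 0, 0],
    [0, -0.008, 0, -0.014, 0, 0, 0],
    [0, -0.006, 0, -0.011, 0, 0, 0],
    [0, -0.002, 0, -0.004, 0, 0, 0]
  ]
}}

```text
t: 24.0
ee_pos: [0.5644, -0.2389, 0.3054]
ee_rot: [0.146, 0.958, -0.038, 0.245]
contact_force: [0.6, 0.2, -2.6]
finger_gap: 0.0155
finger_force: 60.0
```

```bash
python3 chk.py
```

```text
24.0 [ 0.564 -0.239  0.305] [-0.302 -0.501 -0.001] lip [ 0.556 -0.236  0.138] [ 0.555  0.203 -2.552] [-0.599  0.193  1.618  0.186  0.857 -1.956]
binS ([315.8, 248.0], 353, [24, 21])
binS ([274.4, 250.4], 365, [24, 20])
binS ([317.2, 254.1], 417, [24, 24])
binS ([275.6, 261.1], 413, [26, 21])
panS ([204.4, 254.6], 453, [27, 21]) [ 0.486 -0.245  0.02 ] r 0.062232557772813585
panS ([216.5, 255.4], 453, [27, 21]) [ 0.489 -0.212  0.02 ] r 0.06109666674618081
panS ([223.9, 259.1], 443, [26, 21]) [ 0.503 -0.191  0.02 ] r 0.06004116300273581
panS ([207.8, 267.0], 533, [28, 24]) [ 0.532 -0.23   0.02 ] r 0.014483480147484958
```

Four pieces are in the pan and four in the bin. Next I'll plan the hanging.

Run:
```python
from plan import *
bar=np.array([.5986,.3857,.2695]);yaw=.1876;t=-.42
f=lambda x,z,dz=0:tool_from_scoop(bar+[0,0,dz],yaw,t,[x/1000,0,z/1000])
plan([(*f(150,125,.06),20),(*f(90,125),8),(*f(28,132),8)],0)
```

```text
[[0,0.004,0.007,-0.002,-0.003,0.001,-0.006],[0,0.01,0.023,-0.004,-0.009,0.003,-0.018],[0,0.014,0.03,-0.007,-0.012,0.005,-0.025],[0,0.012,0.031,-0.005,-0.012,0.004,-0.024],[0,0.012,0.031,-0.005,-0.012,0.004,-0.024],[0,0.012,0.032,-0.005,-0.012,0.005,-0.025],[0,0.01,0.031,-0.005,-0.013,0.004,-0.024],[0,0.01,0.032,-0.004,-0.012,0.004,-0.025]]
[[0,0.009,0.033,-0.003,-0.012,0.005,-0.024],[0,0.008,0.032,-0.003,-0.012,0.004,-0.024],[0,0.008,0.033,-0.003,-0.012,0.004,-0.025],[0,0.006,0.033,-0.002,-0.012,0.005,-0.024],[0,0.006,0.033,-0.002,-0.012,0.004,-0.024],[0,0.005,0.034,-0.001,-0.012,0.004,-0.025],[0,0.004,0.033,-0.001,-0.012,0.005,-0.024],[0,0.004,0.034,-0.001,-0.012,0.004,-0.025]]
[[0,0.002,0.033,0,-0.012,0.004,-0.024],[0,0.002,0.034,0.001,-0.013,0.005,-0.024],[0,0.001,0.025,0,-0.009,0.003,-0.019],[0,0,0.009,0,-0.003,0.001,-0.006],[0,-0.001,0,0.002,0,0,0],[0,-0.005,0,0.007,0,0,0],[0,-0.006,0,0.009,0,0,0],[0,-0.006,0,0.01,0,0,0]]
[[0,-0.006,0,0.009,0,0,0],[0,-0.006,0,0.009,0,0,0],[0,-0.004,0,0.007,0,0,0],[0,-0.002,0,0.002,0,0,0],[0,-0.003,0,0,0,0,0],[0,-0.007,0,0.001,0,0,0],[0,-0.011,0,0.001,0,0,0],[0,-0.01,0,0.002,0,0,0]]
[[0,-0.01,0,0.001,0,0,0],[0,-0.01,0,0.001,0,0,0],[0,-0.008,0,0.001,0,0,0],[0,-0.003,0,0,0,0,0]]
end [0.5694 0.3805 0.2684] [-0.0918  0.9737  0.0196  0.2075]
```

{"api": "apply_moves", "payload": {
  "steps": [
    [0, 0.004, 0.007, -0.002, -0.003, 0.001, -0.006],
    [0, 0.01, 0.023, -0.004, -0.009, 0.003, -0.018],
    [0, 0.014, 0.03, -0.007, -0.012, 0.005, -0.025],
    [0, 0.012, 0.031, -0.005, -0.012, 0.004, -0.024],
    [0, 0.012, 0.031, -0.005, -0.012, 0.004, -0.024],
    [0, 0.012, 0.032, -0.005, -0.012, 0.005, -0.025],
    [0, 0.01, 0.031, -0.005, -0.013, 0.004, -0.024],
    [0, 0.01, 0.032, -0.004, -0.012, 0.004, -0.025]
  ]
}}

```text
t: 25.1
ee_pos: [0.5212, -0.0052, 0.2962]
ee_rot: [0.053, 0.971, -0.015, 0.231]
contact_force: [-0.2, 0.1, -3.5]
finger_gap: 0.0153
finger_force: 60.0
```

{"api": "apply_moves", "payload": {
  "steps": [
    [0, 0.009, 0.033, -0.003, -0.012, 0.005, -0.024],
    [0, 0.008, 0.032, -0.003, -0.012, 0.004, -0.024],
    [0, 0.008, 0.033, -0.003, -0.012, 0.004, -0.025],
    [0, 0.006, 0.033, -0.002, -0.012, 0.005, -0.024],
    [0, 0.006, 0.033, -0.002, -0.012, 0.004, -0.024],
    [0, 0.005, 0.034, -0.001, -0.012, 0.004, -0.025],
    [0, 0.004, 0.033, -0.001, -0.012, 0.005, -0.024],
    [0, 0.004, 0.034, -0.001, -0.012, 0.004, -0.025]
  ]
}}

```text
t: 26.1
ee_pos: [0.4733, 0.2608, 0.2874]
ee_rot: [-0.053, 0.975, 0.01, 0.214]
contact_force: [0.9, -0.1, -1.6]
finger_gap: 0.0158
finger_force: 60.0
```

{"api": "apply_moves", "payload": {
  "steps": [
    [0, 0.002, 0.033, 0, -0.012, 0.004, -0.024],
    [0, 0.002, 0.034, 0.001, -0.013, 0.005, -0.024],
    [0, 0.001, 0.025, 0, -0.009, 0.003, -0.019],
    [0, 0, 0.009, 0, -0.003, 0.001, -0.006],
    [0, -0.001, 0, 0.002, 0, 0, 0],
    [0, -0.005, 0, 0.007, 0, 0, 0],
    [0, -0.006, 0, 0.009, 0, 0, 0],
    [0, -0.006, 0, 0.01, 0, 0, 0]
  ]
}}

```text
t: 27.1
ee_pos: [0.4849, 0.3639, 0.2662]
ee_rot: [-0.091, 0.974, 0.02, 0.207]
contact_force: [-0.5, -0.1, -2.1]
finger_gap: 0.0161
finger_force: 60.0
```

{"api": "apply_moves", "payload": {
  "steps": [
    [0, -0.006, 0, 0.009, 0, 0, 0],
    [0, -0.006, 0, 0.009, 0, 0, 0],
    [0, -0.004, 0, 0.007, 0, 0, 0],
    [0, -0.002, 0, 0.002, 0, 0, 0],
    [0, 0, 0, 0, 0, 0, 0]
  ]
}}

```text
t: 27.72
ee_pos: [0.511, 0.3695, 0.2493]
ee_rot: [-0.092, 0.974, 0.02, 0.207]
contact_force: [-0.1, 0.7, -2.5]
finger_gap: 0.0157
finger_force: 60.0
```

Run:
```python
from plan import *
np.set_printoptions(precision=4,suppress=True)
s=manip.get_state();p=np.array(s['ee_pos']);Rs=R.from_quat(s['ee_rot'])*FLIP.inv()
bar=np.array([.5986,.3857,.2695])
print(s['t'],p,Rs.as_euler('ZYX'),'bar in scoop',Rs.inv().apply(bar-p)+[0,0,.143],s['contact_force'],s['joint_pos'])
S=snap('scene','rail_s.png')
pts={'hooktop':(28,0,200),'tip':(45,0,155),'griptop':(0,0,182),'gripbot':(0,0,138),'rearR':(12,-43,0),'rearL':(12,43,0)}
for k,v in pts.items(): print(k,(proj(S,p+Rs.apply(np.array(v)/1000-[0,0,.143]))[0]-[400,130])*4.5)
a=cv2.resize(S['color'][130:260,400:540],None,fx=4.5,fy=4.5,interpolation=cv2.INTER_CUBIC);cv2.imwrite('pics/c8.png',a)
```

```text
27.725 [0.511  0.3695 0.2493] [ 0.1878 -0.4194  0.0007] bar in scoop [ 0.0896 -0.0005  0.1251] [-0.0948  0.7376 -2.4901] [ 0.5838  0.3299  1.5563 -0.2051  0.8754 -1.0735]
hooktop [277.9098 154.4572]
tip [296.1073 248.8573]
griptop [249.2367 181.6898]
gripbot [249.5726 265.4367]
rearR [186.3603 536.3197]
rearL [333.4702 512.9364]
```

View pics/c8.png

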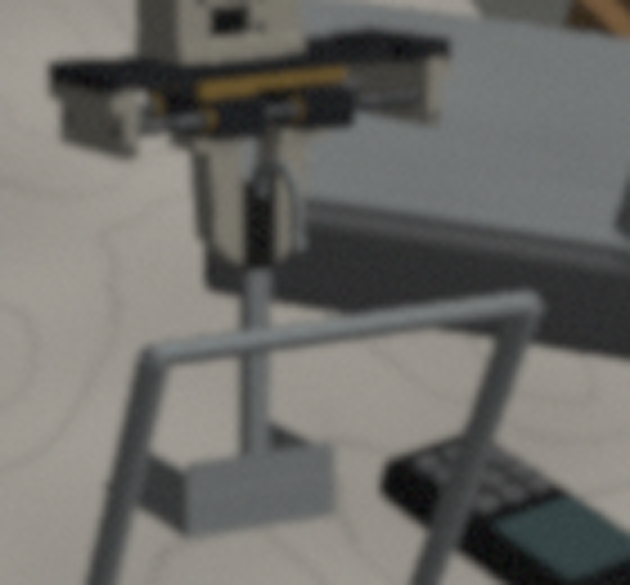

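The last picture shows the hook tip at (300,247), the grip at (258,225) and the scoop rear corners at (188,532) and (333,508). All are within 2 mm of prediction. The hook is short of the bar and clear of it, so I'll go in.

{"api": "apply_moves", "payload": {
  "steps": [
    [0, -0.003, 0, 0, 0, 0, 0],
    [0, -0.007, 0, 0.001, 0, 0, 0],
    [0, -0.011, 0, 0.001, 0, 0, 0],
    [0, -0.01, 0, 0.002, 0, 0, 0],
    [0, -0.01, 0, 0.001, 0, 0, 0],
    [0, -0.01, 0, 0.001, 0, 0, 0],
    [0, -0.008, 0, 0.001, 0, 0, 0],
    [0, -0.003, 0, 0, 0, 0, 0]
  ]
}}

```text
t: 28.78
ee_pos: [0.5699, 0.3806, 0.2682]
ee_rot: [-0.092, 0.974, 0.02, 0.207]
contact_force: [-0.1, -0.3, -2.7]
finger_gap: 0.0155
finger_force: 60.0
```

Run:
```python
from plan import *
np.set_printoptions(precision=4,suppress=True)
s=manip.get_state();p=np.array(s['ee_pos']);Rs=R.from_quat(s['ee_rot'])*FLIP.inv()
bar=np.array([.5986,.3857,.2695])
print(s['t'],p,Rs.as_euler('ZYX'),'bar in scoop',Rs.inv().apply(bar-p)+[0,0,.143],s['contact_force'],s['joint_pos'])
```

```text
28.775 [0.5699 0.3806 0.2682] [ 0.1875 -0.4195  0.0008] bar in scoop [ 0.0272 -0.0003  0.1323] [-0.1027 -0.2859 -2.6859] [ 0.5427  0.4118  1.3784 -0.1727  0.9621 -1.1448]
```

{"api": "apply_moves", "payload": {
  "steps": [
    [0, 0, 0, 0.004, 0, 0, 0],
    [0, 0, 0, 0.009, 0, 0, 0],
    [0, 0, 0, 0.011, 0, 0, 0],
    [0, 0, 0, 0.011, 0, 0, 0],
    [0, 0, 0, 0.01, 0, 0, 0],
    [0, 0, 0, 0.005, 0, 0, 0],
    [0, 0, 0, 0.002, 0, 0, 0],
    [0, 0, 0, 0, 0, 0, 0]
  ]
}}

```text
t: 29.78
ee_pos: [0.5902, 0.3846, 0.2209]
ee_rot: [-0.092, 0.974, 0.02, 0.207]
contact_force: [-0.6, -0.5, -2.9]
finger_gap: 0.0158
finger_force: 60.0
```

{"api": "apply_moves", "payload": {
  "steps": [
    [0, 0, 0, 0.001, 0, 0, 0],
    [0, 0, 0, 0.001, 0, 0, 0],
    [0, 0, 0, 0, 0, 0, 0]
  ]
}}

```text
t: 30.15
ee_pos: [0.5909, 0.3847, 0.2189]
ee_rot: [-0.092, 0.974, 0.02, 0.207]
contact_force: [0.7, 0.5, -1.9]
finger_gap: 0.0155
finger_force: 60.0
```

{"api": "apply_moves", "payload": {
  "steps": [
    [0, 0, 0, 0.001, 0, 0, 0],
    [0, 0, 0, 0, 0, 0, 0]
  ]
}}

```text
t: 30.4
ee_pos: [0.5913, 0.3848, 0.2179]
ee_rot: [-0.092, 0.974, 0.02, 0.207]
contact_force: [0.7, 0.7, -2.2]
finger_gap: 0.0158
finger_force: 60.0
```

{"api": "apply_moves", "payload": {
  "steps": [
    [0, 0, 0, 0.001, 0, 0, 0],
    [0, 0, 0, 0, 0, 0, 0]
  ]
}}

```text
t: 30.65
ee_pos: [0.5917, 0.3849, 0.2175]
ee_rot: [-0.092, 0.974, 0.02, 0.207]
contact_force: [-2.2, -1.4, 1.0]
finger_gap: 0.0157
finger_force: 60.0
```

{"api": "apply_moves", "payload": {
  "steps": [
    [0.25, 0, 0, 0, 0, 0, 0],
    [0.5, 0, 0, 0, 0, 0, 0],
    [0.5, 0, 0, 0, 0, 0, 0],
    [0.5, 0, 0, 0, 0, 0, 0],
    [0.5, 0, 0, 0, 0, 0, 0],
    [0.5, 0, 0, 0, 0, 0, 0],
    [0.5, 0, 0, 0, 0, 0, 0]
  ]
}}

```text
t: 31.52
ee_pos: [0.5918, 0.3849, 0.2171]
ee_rot: [-0.092, 0.974, 0.02, 0.207]
contact_force: [0.4, 0.5, -0.5]
finger_gap: 0.046
finger_force: 0.0
```

```bash
cat > hang.py <<'E'
from plan import *
np.set_printoptions(precision=4,suppress=True)
S=snap('scene','h.png');s=manip.get_state();print(s['t'],s['ee_pos'],s['contact_force'],s['finger_gap'])
# rear wall of scoop: expected corner pixels if hung at 25 deg
bar=np.array([.5986,.3857,.2695])
Rs=R.from_euler('z',.1876)*R.from_euler('y',-.436)
P=lambda v:proj(S,bar+Rs.apply(np.array(v)/1000-[.028,0,.188]))[0]
print('exp',P((12,-43,0)),P((12,43,0)),P((12,-43,41)),P((12,43,41)),'grip',P((0,0,160)))
g=S['color'].max(2);ys,xs=np.where(g[190:250,430:480]<45);print('dark grip',len(xs),xs.mean()+430,ys.mean()+190,ys.min()+190,ys.max()+190)
ref=cv2.imread('pics/rail_s.png');base=cv2.imread('pics/scene0.png')
d=cv2.absdiff(S['color'],base).max(2);m=(cv2.GaussianBlur(d,(3,3),0)>14).astype(np.uint8);m[:215]=0;m[:,:425]=0
n,l,st,ce=cv2.connectedComponentsWithStats(m)
for i in range(1,n):
    if st[i,4]>80: print('diff blob',st[i],ce[i])
E
python3 hang.py
```

```text
31.575 [0.5917 0.3849 0.2171] [-0.4187 -0.305  -0.8046] 0.045748315690108794
exp [454.9083 284.1994] [488.6243 278.2225] [454.9701 267.2522] [489.0047 261.4989] grip [469.5814 212.3343]
dark grip 169 467.42011834319527 205.89349112426035 190 221
diff blob [ 434  215   54   68 1502] [464.0766 255.3089]
```

The scoop hangs where it should, with the rear corner predicted at (488.6,278) and the blob edge at 488. I'll back off along the tool axis.

{"api": "apply_moves", "payload": {
  "steps": [
    [0.5, 0, 0, -0.003, 0, 0, 0],
    [0.5, 0, 0, -0.008, 0, 0, 0],
    [0.5, 0, 0, -0.013, 0, 0, 0],
    [0.5, 0, 0, -0.018, 0, 0, 0],
    [0.5, 0, 0, -0.02, 0, 0, 0],
    [0.5, 0, 0, -0.02, 0, 0, 0],
    [0.5, 0, 0, -0.02, 0, 0, 0],
    [0.5, 0, 0, -0.02, 0, 0, 0]
  ]
}}

```text
t: 32.58
ee_pos: [0.5423, 0.3754, 0.3303]
ee_rot: [-0.092, 0.974, 0.02, 0.208]
contact_force: [-0.2, -0.6, -0.1]
finger_gap: 0.0459
finger_force: 0.0
```

{"api": "apply_moves", "payload": {
  "steps": [
    [0.5, 0.01, 0, -0.03, 0, 0, 0],
    [0.5, 0.02, 0, -0.03, 0, 0, 0],
    [0.5, 0.02, 0, -0.02, 0, 0, 0],
    [0.5, 0.01, 0, -0.01, 0, 0, 0],
    [0.5, 0, 0, 0, 0, 0, 0],
    [0.5, 0, 0, 0, 0, 0, 0],
    [0.5, 0, 0, 0, 0, 0, 0],
    [0.5, 0, 0, 0, 0, 0, 0]
  ]
}}

```text
t: 33.58
ee_pos: [0.4535, 0.3583, 0.3856]
ee_rot: [-0.092, 0.974, 0.02, 0.207]
contact_force: [-0.3, -0.0, 1.1]
finger_gap: 0.0458
finger_force: 0.0
```

```bash
python3 hang.py; python3 chk.py | tail -8
python3 - <<'E'
from h import *
# bystanders: difference of the top and scene pictures against the first ones, away from arm/scoop
S=snap('scene')['color'];a=cv2.imread('pics/scene0.png')
d=cv2.GaussianBlur(cv2.absdiff(S,a).max(2),(3,3),0)>18
for n,(x0,x1,y0,y1) in dict(water=(120,160,185,260),sponge=(312,360,210,240),shaker=(232,262,195,235),packs=(55,145,260,312),pk=(180,412,335,412),counter=(0,425,310,335),rim=(165,245,235,300)).items(): print(n,d[y0:y1,x0:x1].sum())
E
```

```text
33.625 [0.4535 0.3583 0.3857] [ 0.305   1.1295 -0.0892] 0.04547827132314774
exp [454.9083 284.1994] [488.6243 278.2225] [454.9701 267.2522] [489.0047 261.4989] grip [469.5814 212.3343]
dark grip 123 466.8130081300813 206.78048780487805 190 219
diff blob [ 429  215   54   63 1424] [460.04   255.5632]
binS ([315.8, 247.9], 281, [21, 18])
binS ([274.5, 250.3], 303, [21, 19])
binS ([317.4, 254.2], 336, [23, 21])
binS ([275.7, 261.1], 347, [23, 19])
panS ([204.4, 254.5], 376, [25, 20]) [ 0.485 -0.245  0.02 ] r 0.06262269629367533
panS ([216.5, 255.3], 365, [24, 19]) [ 0.489 -0.212  0.02 ] r 0.061445866886159245
panS ([224.0, 259.1], 368, [24, 20]) [ 0.503 -0.19   0.02 ] r 0.06022337250376017
panS ([207.8, 267.1], 435, [26, 21]) [ 0.533 -0.23   0.02 ] r 0.014132938276302446
water 0
sponge 0
shaker 0
packs 0
pk 0
counter 0
rim 201
```

{"api": "apply_moves", "payload": {
  "steps": [
    [0.5, 0, 0, 0, 0, 0, 0],
    [0.5, 0, 0, 0, 0, 0, 0],
    [0.5, 0, 0, 0, 0, 0, 0],
    [0.5, 0, 0, 0, 0, 0, 0],
    [0.5, 0, 0, 0, 0, 0, 0],
    [0.5, 0, 0, 0, 0, 0, 0],
    [0.5, 0, 0, 0, 0, 0, 0],
    [0.5, 0, 0, 0, 0, 0, 0]
  ]
}}

```text
t: 34.78
ee_pos: [0.4531, 0.3584, 0.3863]
ee_rot: [-0.092, 0.974, 0.02, 0.207]
contact_force: [0.1, 1.1, -0.3]
finger_gap: 0.0461
finger_force: 0.0
```

```bash
for i in 1 2 3; do python3 hang.py | egrep -v exp; done
```

```text
34.825 [0.4531 0.3584 0.3863] [-0.0225  0.28   -0.4288] 0.04578623804956263
dark grip 119 466.5126050420168 207.1596638655462 190 219
diff blob [ 429  215   54   63 1440] [459.5861 255.0604]
34.875 [0.4531 0.3583 0.3863] [ 0.3649  0.4626 -0.1207] 0.04610448921943161
dark grip 113 466.60176991150445 206.84070796460176 190 218
diff blob [ 428  215   54   61 1432] [458.8841 254.1732]
34.925 [0.4531 0.3584 0.3862] [ 0.0262 -0.6298 -0.0903] 0.045995151667737176
dark grip 115 466.9304347826087 206.29565217391306 190 218
diff blob [ 427  215   55   61 1434] [458.1437 253.6081]
```

{"api": "apply_moves", "payload": {
  "steps": [
    [0.5, 0, 0, 0, 0, 0, 0],
    [0.5, 0, 0, 0, 0, 0, 0],
    [0.5, 0, 0, 0, 0, 0, 0],
    [0.5, 0, 0, 0, 0, 0, 0],
    [0.5, 0, 0, 0, 0, 0, 0],
    [0.5, 0, 0, 0, 0, 0, 0],
    [0.5, 0, 0, 0, 0, 0, 0],
    [0.5, 0, 0, 0, 0, 0, 0]
  ]
}}

```text
t: 35.92
ee_pos: [0.4531, 0.3584, 0.3863]
ee_rot: [-0.092, 0.974, 0.02, 0.207]
contact_force: [0.5, 0.3, -0.1]
finger_gap: 0.0458
finger_force: 0.0
```

{"api": "apply_moves", "payload": {
  "steps": [
    [0.5, 0, 0, 0, 0, 0, 0],
    [0.5, 0, 0, 0, 0, 0, 0],
    [0.5, 0, 0, 0, 0, 0, 0],
    [0.5, 0, 0, 0, 0, 0, 0],
    [0.5, 0, 0, 0, 0, 0, 0],
    [0.5, 0, 0, 0, 0, 0, 0],
    [0.5, 0, 0, 0, 0, 0, 0],
    [0.5, 0, 0, 0, 0, 0, 0]
  ]
}}

```text
t: 36.92
ee_pos: [0.4531, 0.3583, 0.3863]
ee_rot: [-0.092, 0.974, 0.02, 0.207]
contact_force: [-0.6, -0.2, -0.5]
finger_gap: 0.046
finger_force: 0.0
```

{"api": "apply_moves", "payload": {
  "steps": [
    [0.5, 0, 0, 0, 0, 0, 0],
    [0.5, 0, 0, 0, 0, 0, 0],
    [0.5, 0, 0, 0, 0, 0, 0],
    [0.5, 0, 0, 0, 0, 0, 0],
    [0.5, 0, 0, 0, 0, 0, 0],
    [0.5, 0, 0, 0, 0, 0, 0],
    [0.5, 0, 0, 0, 0, 0, 0],
    [0.5, 0, 0, 0, 0, 0, 0]
  ]
}}

```text
t: 37.92
ee_pos: [0.4531, 0.3584, 0.3863]
ee_rot: [-0.092, 0.974, 0.02, 0.207]
contact_force: [-0.2, 0.0, 0.2]
finger_gap: 0.0459
finger_force: 0.0
```

```bash
for i in 1 2 3 4 5 6; do python3 hang.py | egrep 'diff'; done
```

```text
diff blob [ 429  215   54   63 1434] [459.7462 255.3361]
diff blob [ 429  215   54   63 1441] [459.6836 255.1471]
diff blob [ 429  215   54   63 1439] [459.7311 255.2509]
diff blob [ 429  215   54   63 1436] [459.8433 255.337 ]
diff blob [ 429  215   54   63 1426] [460.1753 255.3934]
diff blob [ 430  215   54   63 1427] [460.3728 255.6391]
```

Only a slight swing is left, and the ice and the other things on the counter are where they should be. I'll hand it in.

```bash
python3 -c "
from bench import manip
print(manip.close_job())"
```

```text
the job is handed in; nothing more can be done
None
```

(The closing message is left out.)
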